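# Reset the citrus press and seat its reamer

## Task

Bring the citrus press back into service: take the stylus from its stand, press the small recessed reset button on the machine's deck fully in with it, then put the stylus back in its stand and let go of it. After that take the reamer by its tab, turn it until its socket meshes with the splined spindle, slide it fully home, then push it and the spindle down to the spring's stop and finish holding it there: still gripping the tab and pressing. Leave the cups, the sugar jar and the milk jug where they are.

Things in the scene. Friction and masses are not known exactly. Their poses are not given: they have to be found in the camera images.
- citrus_press: Fixed citrus press: black housing 95 mm high with a shallow aluminium bowl on top (136 mm across, rim 128 mm above the counter) and, on its +y side, a steel deck 160 x 60 mm, 95 mm above the counter. Origin on the counter under the spindle's axis; z up.
- reset_mouth (a point): Centre of the mouth of the round hole (17 mm across, 26 mm deep) in the press's steel deck, 105 mm from the spindle along the press's +y. In it sits the grey reset button, 13 mm across, its face 10 mm below the mouth. Axes are the press's, z up.
- reset_button (a joint): travel of the recessed reset button, m: 0 at rest, 0.005 fully in (springs back). 1.5 N starts it, 5 N is fully in; pressed means beyond 0.0035.
- stand_mouth (a point): White stand, a fixed block 60 x 60 x 75 mm with a vertical round hole 15 mm across, 70 mm deep. This point: centre of the hole's mouth, at the block's top; z up.
- stylus_grip (a point): Loose reset stylus (50 g), upright in the stand: black square handle 14 x 14 x 60 mm, under it a collar 26 mm across, 5 mm thick, resting on the stand's top, below that a steel pin 6 mm thick with a round end. This point: the handle's centre, 30 mm under its top, 35 mm above the collar's underside, 100 mm above the pin's end. z up along the stylus; x, y square to the flats.
- stylus: The same stylus as a body; origin at the pin's end, 100 mm below stylus_grip.
- reamer_tab (a point): Loose white citrus reamer (150 g): ribbed dome 68 mm across, 62 mm high; on top a flat tab for gripping, 26 mm (x) by 14 mm (y), up to 100 mm above the underside. This point: on the axis in the tab, 84 mm above the underside. z up. Underside: cross-shaped socket 40 mm deep, slots 11.5 mm wide along the reamer's x and y; it fits every 90 degrees.
- reamer: The same reamer as a body; origin at the centre of its underside, 84 mm below reamer_tab. It starts upright on the counter.
- spindle_flange (a point): Steel spindle in the bowl. This point: centre of its flange's top (52 mm across), 112 mm above the counter. On it four splines in a cross, along this frame's x and y: 24 mm high, 26 mm across, 8 mm thick, tops rounded; and a pilot pin 8 mm thick, 36 mm high. Home, the reamer's underside lies on the flange; out of mesh it stops 24 mm higher. The spindle turns stiffly (0.12 N m) about z.
- press_switch (a joint): how far the spindle is pressed down on its spring, m: 0 at rest, 0.006 at its stop; 4 N starts it, 9 N reaches the stop; the machine runs beyond 0.004.
- cup_a: bystander: white ceramic cup, 76 mm across, 55 mm high; origin at the centre of its underside
- cup_b: bystander: white ceramic cup, 76 mm across, 55 mm high; origin at the centre of its underside
- sugar_jar: bystander: glass sugar jar with steel lid, 72 mm across, 75 mm high; origin at the centre of its underside
- milk_jug: bystander: small steel milk jug, 84 mm across, 85 mm high, with a side handle; origin at the centre of its underside
Mind the look-alikes: they are no part of the job. There is more than one size of the stylus; the job needs the smaller. What is shaped like the reamer but green is not meant.

How it is judged:
By the outcome, as a careful person would: the job done as asked, in the order asked, and still so for the second after the job is handed in, while the arm keeps its last pose, push and grip.
It also fails if it takes over 72 s, if anything falls off the work surface, if the arm or the gripper's body presses on something with over 40 N, if the wrist force passes 120 N, or if a joint passes its speed limit or range.

## Robot

A 6-joint arm with a two-finger parallel gripper is mounted at the origin on the work surface. World frame = base frame: x ahead of the robot, y to its left, z up, the work surface at z = 0. Lengths are in m, angles in rad, forces in N, time in s.
With the tool pointing down it reaches from about 0.3 to 0.775 m from the base axis. Payload 14.6 kg.
Tool frame: the origin (TCP) lies where the fingers leave the gripper's body, on its centre line; the fingertips stand 97 mm ahead of it and the grasp point (between the pads) lies 78 mm ahead of it (ctrl.finger_overhang is the distance from the TCP to the fingertips, in m); z points along the fingers, y is the direction in which the jaws open and shut (so a half turn about z gives the same grasp; the last joint's range is limited). The gripper opens to 94 mm and grips with 3 to 60 N. Pads are 16 mm wide; open, the fingers measure 119 mm over their backs; the gripper's body (75 mm by 177 mm) begins 78 mm behind the grasp point.
Start: joints at [1.09, 0.3, 1.521, -0, 1.321, -0.067], TCP at [0.221, 0.504, 0.303] pointing down, gripper open.
Joint ranges: [-3.03, 3.03], [-0.79, 2.21], [0.23, 2.52], [-1.04, 4.18], [0, 3.07], [-2.55, 2.55]. Speed limits (rad/s): [2.22, 2.22, 2.57, 3.14, 3.14, 3.14].

## Interface

Orientations are given as [roll, pitch, yaw] about the fixed x, y, z axes, in that order (R = Rz(yaw) Ry(pitch) Rx(roll)).
In Python, from station import ctrl, imaging, hand_in gives the robot as it stands.
- The arm moves only by the shell command python3 -m pendant 'ROWS' [FORCE]. ROWS is JSON, a list of rows, each a list of 7 numbers: the shift along the tool's x, y, z normalised to -1 to 1, where 1 is 120 mm, then the turn, a rotation vector about the tool's x, y, z normalised to -1 to 1, where 1 is 30 degrees, then the closure, from -1 (fully open) to 1 (shut). A call has 1 to 10 rows; each row shifts and turns the commanded pose from where the row before left it, along the tool's axes as they then stand; what a row does not reach is not made up. A row lasts 1/12 s, in which the tool goes at most 41.7 mm and 7.16 degrees, less where a joint would pass 70% of its speed; a pose out of reach is approached as far as the arm can. A call with a number of a shift or a turn outside -1 to 1 is refused whole. A call with a gripper value outside its range is refused whole. The fingers move at their own pace and stop on an object; FORCE is the grip in N (left out, the last holds). Time passes only in rows, so rows that do not move let the fingers close. It gives the time, the measured TCP pose, the force and the opening at its end, in the units of the state.
- ctrl.get_obs(): the state, without advancing time (a new reading comes with each control period).
- imaging.camera(name): name is "scene" or "side" or "wrist"; returns a dict with "image" (480x640x3 uint8, red, green, blue), "mtx" (3x3 intrinsics, pixels), "rvec" (rotation vector, rad) and "tvec" (3), from world to camera coordinates, as OpenCV has them. Camera axes: x right, y down, z forward; pixel columns grow to the right and rows downward; lengths in m; the calibration is good to about 2 mm. A picture is of the moment at which its call begins. There is no depth.
- hand_in(): hands the job in, once; it reports no verdict.
The state is a dict: "time_s": time; "qpos": joint angles; "joint_vel": joint speeds; "tau": joint torques, N m; "ee_pos": TCP position; "eef_rot": TCP orientation; "force": force on the tool from outside, world axes, zero at the start; "moment": the same for the moment, N m; "grip_width": finger opening in m.
Only numpy, scipy, OpenCV 4.12 (cv2) and the standard library are available. Lean on these libraries where they do the work, as an engineer would, in place of code of your own. Each camera call takes 0.05 s, during which the arm holds its last target.

## Working session

There is one attempt and no reset: what is moved stays moved. The work goes in short steps, Python scripts to look and compute and a shell command to move; the robot and the scene stay as the last step left them, time stands still between calls to the robot, and variables do not carry over. Pictures are saved under pics/ and viewed, and the job is handed in when it is done.

```bash
mkdir -p pics; ls; python3 - <<'E'
from station import ctrl, imaging
import cv2
for n in ("scene","side","wrist"):
    c=imaging.camera(n); cv2.imwrite(f"pics/{n}0.png",c["image"][:,:,::-1]); print(n,c["mtx"].tolist(),c["rvec"],c["tvec"])
print(ctrl.get_obs(),ctrl.finger_overhang)
E
```

```text
pics
scene [[462.8315527635067, 0.0, 320.2554717794057], [0.0, 462.8315527635067, 242.02748277551572], [0.0, 0.0, 1.0]] [ 1.86035369  1.61274165 -0.6433732 ] [-0.10448629 -0.32487745  1.41154441]
side [[433.56059669856876, 0.0, 317.79152764624337], [0.0, 433.56059669856876, 232.22938402615347], [0.0, 0.0, 1.0]] [ 0.52932436 -2.76300753  1.10388558] [0.52812117 0.20601073 0.77755579]
wrist [[332.61072074420514, 0.0, 319.8624494727162], [0.0, 332.61072074420514, 238.3395063366991], [0.0, 0.0, 1.0]] [-2.46195979 -1.60611158 -0.18675215] [-0.5496306  -0.02444421  0.39073624]
{'time_s': 0.15, 'qpos': array([ 1.09040326e+00,  3.00333146e-01,  1.52143086e+00,  7.38210739e-06,
        1.32067983e+00, -6.66193271e-02]), 'joint_vel': array([-0.00053411, -0.0030755 , -0.00123299, -0.00147782,  0.00212751,
       -0.00048403]), 'tau': array([-3.60997656e-04, -5.31957293e+01, -3.52819991e+01,  7.07629533e-02,
        2.35823571e-02, -9.19665649e-05]), 'ee_pos': array([0.22109758, 0.50348309, 0.30222551]), 'eef_rot': array([-3.14074384e+00, -6.37979284e-05,  2.72781705e+00]), 'force': array([-0.50329537, -0.01426064,  0.29464141]), 'moment': array([ 0.01436129, -0.01439195,  0.0147174 ]), 'grip_width': 0.0940650114013807} 0.0972
```

View pics/scene0.png

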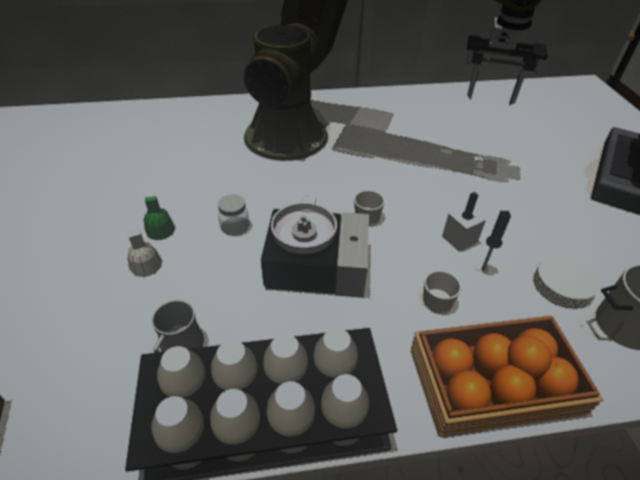

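View pics/side0.png

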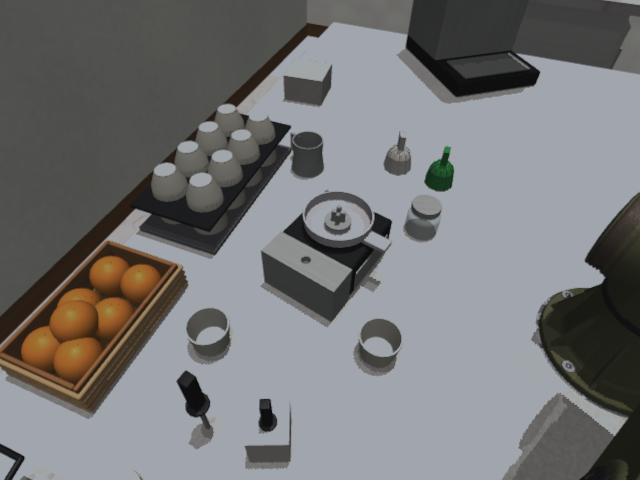

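View pics/wrist0.png

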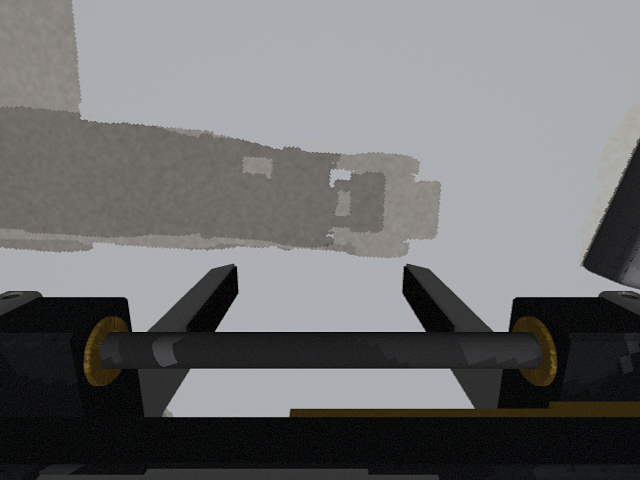

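The scene view shows the stand with its stylus at about (470,215), the larger stylus at (497,235), the press bowl at (304,228), the deck hole at (354,239), and the white reamer at (142,252). The green reamer at (155,215) is a look-alike. The side view shows the same things: stand (268,430), hole (306,260), reamer (398,155).

```bash
cat > h.py <<'E'
import numpy as np, cv2
from station import ctrl, imaging
def cam(n,f=None):
    c=imaging.camera(n)
    if f: cv2.imwrite("pics/"+f,c["image"][:,:,::-1])
    c["R"]=cv2.Rodrigues(np.array(c["rvec"],float))[0]; c["t"]=np.array(c["tvec"],float).ravel(); c["C"]=-c["R"].T@c["t"]
    return c
def ray(c,p):
    d=c["R"].T@np.linalg.solve(c["mtx"],[p[0],p[1],1.]); return c["C"],d/np.linalg.norm(d)
def plane(c,p,z):
    C,d=ray(c,p); return C+d*(z-C[2])/d[2]
def proj(c,P):
    return cv2.projectPoints(np.array(P,float).reshape(-1,1,3),np.array(c["rvec"],float),np.array(c["tvec"],float),c["mtx"],None)[0].reshape(-1,2)
def tri(c1,p1,c2,p2):
    a,u=ray(c1,p1);b,v=ray(c2,p2)
    s=np.linalg.lstsq(np.c_[u,-v],b-a,rcond=None)[0]
    return (a+u*s[0]+b+v*s[1])/2,np.linalg.norm(a+u*s[0]-b-v*s[1])
def crop(c,x0,y0,x1,y1,k,f):
    cv2.imwrite("pics/"+f,cv2.resize(c["image"][y0:y1,x0:x1,::-1],None,fx=k,fy=k,interpolation=cv2.INTER_CUBIC))
E
python3 - <<'E'
from h import *
a=cam("scene");b=cam("side")
np.set_printoptions(precision=4,suppress=True)
for n,p,q,z in [("hole",(354,239),(306,260),.095),("stylus top",(473,196),(265,402),None),("reamer tab",(137,238),(402,136),.1),("bowl",(304,228),(338,218),.128)]:
    print(n,tri(a,p,b,q), z and (plane(a,p,z),plane(b,q,z)))
crop(a,430,170,530,290,6,"s_st.png");crop(b,170,360,300,470,6,"d_st.png")
crop(a,250,190,390,300,5,"s_pr.png");crop(b,255,180,405,320,4,"d_pr.png")
crop(a,115,185,185,280,6,"s_re.png");crop(b,370,120,470,200,6,"d_re.png")
E
python3 -c "
import cv2,numpy as np
def st(l,f):
    L=[cv2.imread('pics/'+x) for x in l];h=max(x.shape[0] for x in L)
    o=np.hstack([cv2.copyMakeBorder(x,0,h-x.shape[0],0,0,cv2.BORDER_CONSTANT) for x in L]);cv2.imwrite('pics/'+f,o);print(f,o.shape)
"
```

```text
hole (array([0.5564, 0.0911, 0.0926]), np.float64(0.0008463692112761304)) (array([0.5591, 0.0907, 0.095 ]), array([0.5555, 0.0925, 0.095 ]))
stylus top (array([0.5014, 0.3646, 0.1349]), np.float64(0.0005172224388130891)) None
reamer tab (array([ 0.4897, -0.3583,  0.0911]), np.float64(0.005734229460809782)) (array([ 0.5027, -0.3526,  0.1   ]), array([ 0.4869, -0.3495,  0.1   ]))
bowl (array([ 0.5324, -0.0113,  0.1145]), np.float64(0.0008024263338765951)) (array([ 0.5469, -0.0127,  0.128 ]), array([0.5284, 0.0014, 0.128 ]))
```

View pics/s_st.png

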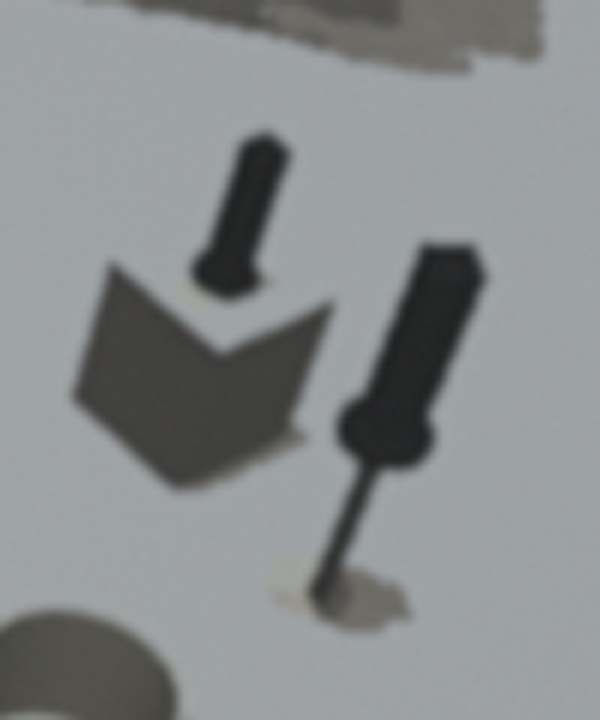

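View pics/d_st.png

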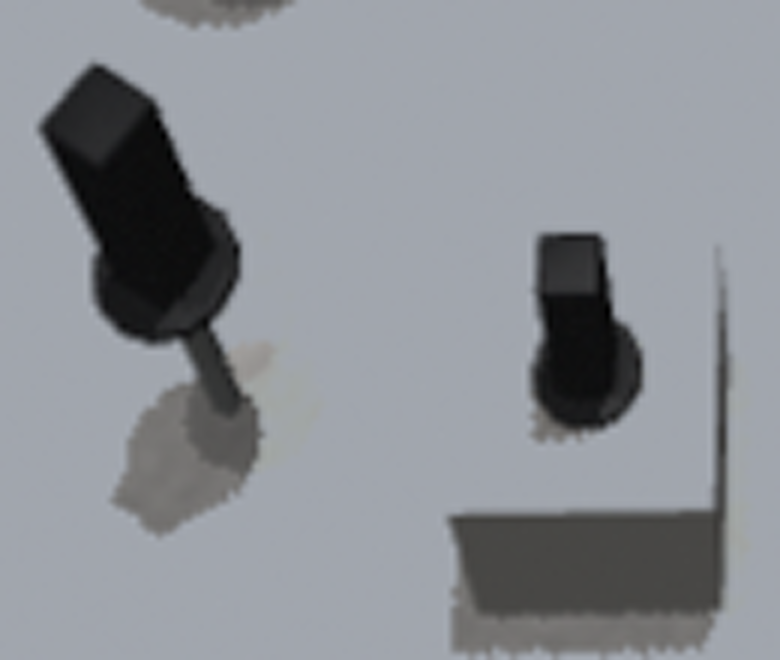

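View pics/s_pr.png

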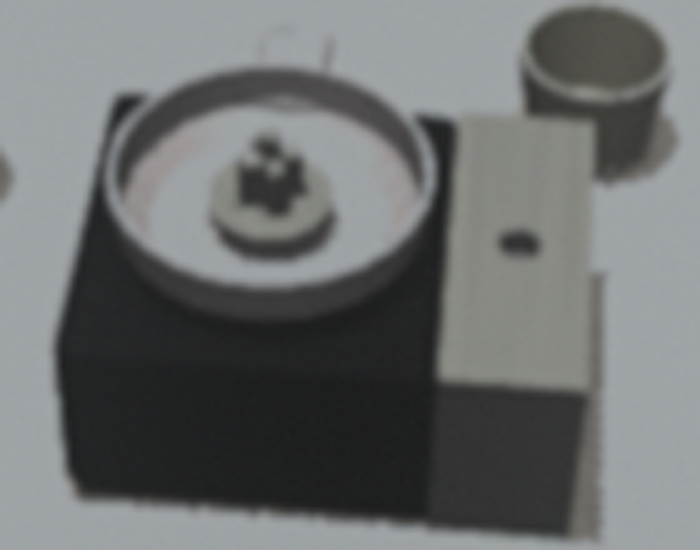

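View pics/d_pr.png

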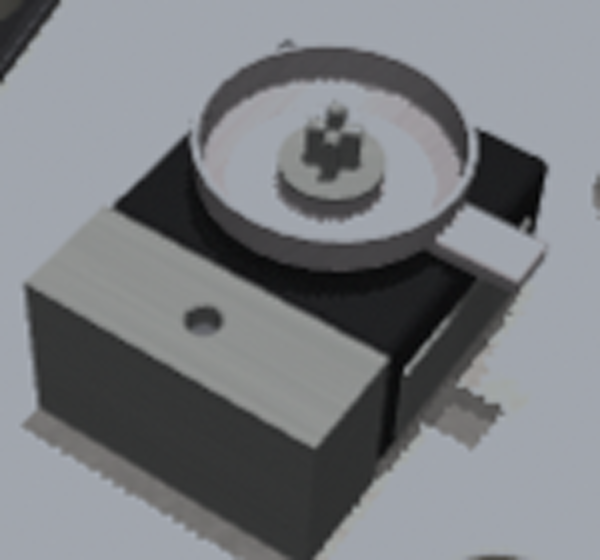

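View pics/s_re.png

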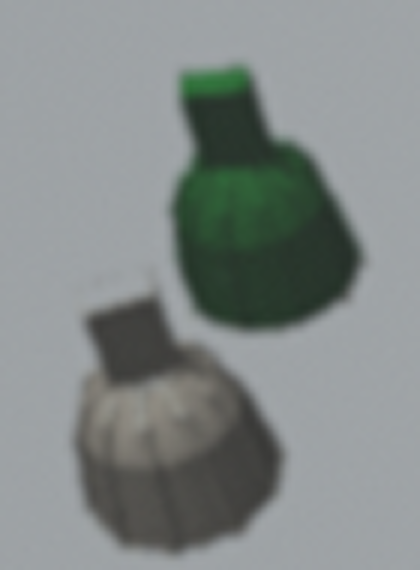

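View pics/d_re.png

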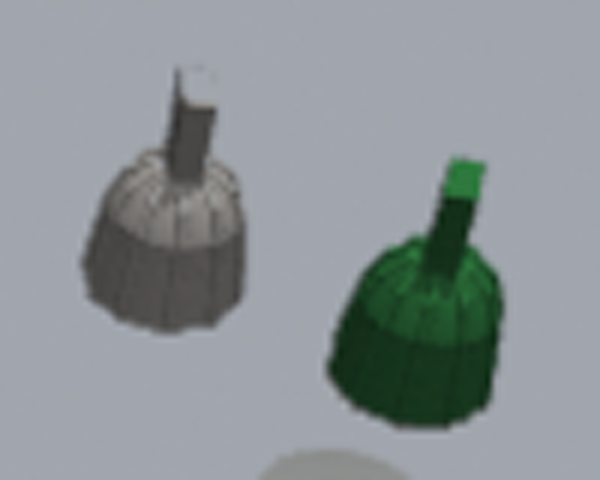

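The crops show the small stylus's square handle top at side (265,404), with its flats nearly aligned to the stand. The deck corners and hole are clear in both views. The white reamer's tab top shows at scene about (134,236) and side about (403,134).

```bash
python3 - <<'E'
from h import *
a=cam("scene");b=cam("side")
np.set_printoptions(precision=4,suppress=True)
A=lambda X,x0,y0,k:(x0+(X[0]+.5)/k-.5,y0+(X[1]+.5)/k-.5)
def s(n,c,L,z):
    P=np.array([plane(c,p,z)[:2] for p in L]); print(n,P.tolist() if 0 else P.round(4).tolist(),"mean",P.mean(0))
    for i in range(len(P)): 
        d=P[(i+1)%len(P)]-P[i]; print("   len %.4f ang %.1f"%(np.hypot(*d),np.degrees(np.arctan2(d[1],d[0]))))
s("styl top side",b,[A(p,170,360,6) for p in [(540,235),(603,235),(600,295),(545,295)]],.14)
print(tri(a,A((264,143),430,170,6),b,A((572,265),170,360,6)))
s("stand top scene",a,[A(p,430,170,6) for p in [(112,262),(222,355),(335,300)]],.075)
s("stand top side",b,[A(p,170,360,6) for p in [(450,517),(716,512),(718,240)]],.075)
s("deck scene",a,[A(p,250,190,5) for p in [(457,113),(595,120),(588,390),(437,380)]],.095)
s("deck side",b,[A(p,255,180,4) for p in [(105,207),(25,285),(315,447),(388,358)]],.095)
s("hole scene",a,[A((520,242),250,190,5)],.095)
s("hole side",b,[A((204,320),255,180,4)],.095)
s("flange scene",a,[A((271,207),250,190,5)],.112)
s("flange side",b,[A((331,166),255,180,4)],.112)
s("tab side",b,[A(p,370,120,6) for p in [(180,67),(214,67),(216,106),(184,104)]],.1)
s("tab scene",a,[A(p,115,185,6) for p in [(85,315),(155,293),(152,270),(80,288)]],.1)
# reamer base circle
s("ream base side",b,[A(p,370,120,6) for p in [(170,330)]],0)
s("ream base scene",a,[A(p,115,185,6) for p in [(170,550)]],0)
E
```

```text
styl top side [[0.5084, 0.3649], [0.4958, 0.3599], [0.4908, 0.3717], [0.5016, 0.376]] mean [0.4991 0.3681]
   len 0.0136 ang -158.3
   len 0.0129 ang 112.8
   len 0.0116 ang 21.7
   len 0.0130 ang -58.8
(array([0.4988, 0.3671, 0.1391]), np.float64(0.0019333233746690482))
stand top scene [[0.4859, 0.3273], [0.5408, 0.3502], [0.5175, 0.404]] mean [0.5147 0.3605]
   len 0.0594 ang 22.6
   len 0.0586 ang 113.4
   len 0.0829 ang -112.4
stand top side [[0.5152, 0.4074], [0.4603, 0.3846], [0.4848, 0.3281]] mean [0.4868 0.3734]
   len 0.0594 ang -157.4
   len 0.0616 ang -66.6
   len 0.0850 ang 69.0
deck scene [[0.4727, 0.079], [0.4852, 0.1388], [0.6409, 0.1006], [0.6278, 0.0425]] mean [0.5566 0.0902]
   len 0.0611 ang 78.2
   len 0.1603 ang -13.8
   len 0.0595 ang -102.7
   len 0.1593 ang 166.8
deck side [[0.6268, 0.045], [0.6401, 0.1036], [0.4864, 0.1388], [0.4727, 0.0814]] mean [0.5565 0.0922]
   len 0.0601 ang 77.2
   len 0.1577 ang 167.1
   len 0.0589 ang -103.4
   len 0.1584 ang -13.3
hole scene [[0.5561, 0.0905]] mean [0.5561 0.0905]
   len 0.0000 ang 0.0
hole side [[0.5564, 0.0919]] mean [0.5564 0.0919]
   len 0.0000 ang 0.0
flange scene [[0.5391, -0.0123]] mean [ 0.5391 -0.0123]
   len 0.0000 ang 0.0
flange side [[0.5313, -0.0057]] mean [ 0.5313 -0.0057]
   len 0.0000 ang 0.0
tab side [[0.4978, -0.3692], [0.4849, -0.3746], [0.4777, -0.3477], [0.4899, -0.3441]] mean [ 0.4876 -0.3589]
   len 0.0140 ang -157.1
   len 0.0278 ang 105.0
   len 0.0128 ang 16.6
   len 0.0263 ang -72.7
tab scene [[0.4977, -0.3696], [0.4897, -0.3474], [0.4778, -0.3498], [0.4839, -0.3731]] mean [ 0.4873 -0.36  ]
   len 0.0236 ang 109.7
   len 0.0121 ang -168.6
   len 0.0241 ang -75.6
   len 0.0143 ang 14.2
ream base side [[0.4762, -0.3289]] mean [ 0.4762 -0.3289]
   len 0.0000 ang 0.0
ream base scene [[0.5189, -0.3636]] mean [ 0.5189 -0.3636]
   len 0.0000 ang 0.0
```

```bash
cat >> h.py <<'E'
from scipy.spatial.transform import Rotation as Rn
np.set_printoptions(precision=4,suppress=True)
def need(tcp,yawdeg=None):
    "remaining shift (norm units, tool axes now) and turn"
    o=ctrl.get_obs(); R=Rn.from_euler('xyz',o["eef_rot"])
    d=R.inv().apply(np.array(tcp)-o["ee_pos"])/.12
    print("t %.2f pos %s rpy %s F %s w %.4f"%(o["time_s"],o["ee_pos"].round(4),np.degrees(o["eef_rot"]).round(2),o["force"].round(1),o["grip_width"]))
    print("shift now-axes",d.round(3))
    if yawdeg is not None:
        T=Rn.from_euler('xyz',[180,0,yawdeg],degrees=True)
        print("turn",((R.inv()*T).as_rotvec()/np.radians(30)).round(3),"shift after-turn axes",(T.inv().apply(np.array(tcp)-o["ee_pos"])/.12).round(3))
E
python3 - <<'E'
from h import *
a=cam("scene");b=cam("side")
A=lambda X,x0,y0,k:(x0+(X[0]+.5)/k-.5,y0+(X[1]+.5)/k-.5)
print("big top",tri(a,A((455,248),430,170,6),b,A((97,115),170,360,6)))
print("green top",tri(a,A((215,75),115,185,6),b,A((468,165),370,120,6)))
print("cupA",plane(a,(369,198),.055),"cupB",plane(a,(441,283),.055), "jar",plane(a,(232,205),.075))
need([.499,.3678,.188+.06],112.6)
E
```

```text
big top (array([0.5967, 0.3862, 0.1719]), np.float64(0.0023728423697127027))
green top (array([ 0.3771, -0.3382,  0.1047]), np.float64(0.0018209137797049668))
cupA [0.3863 0.166  0.055 ] cupB [0.6675 0.2516 0.055 ] jar [ 0.3937 -0.1608  0.075 ]
t 0.45 pos [0.2211 0.5036 0.3026] rpy [-179.99    0.    156.29] F [-0.7 -0.6  0.5] w 0.0938
shift now-axes [-2.575 -0.105  0.455]
turn [-0.     0.     1.456] shift after-turn axes [-1.934  1.703  0.455]
```

```bash
python3 -m pendant '[[0,0,0,0,0,-0.22,0],[0,0,0,0,0,-0.22,0],[0,0,0,0,0,-0.22,0],[0,0,0,0,0,-0.22,0],[0,0,0,0,0,-0.22,0],[0,0,0,0,0,-0.22,0],[0,0,0,0,0,-0.22,0],[0,0,0,0,0,0,0]]' 30; python3 - <<'E'
from h import *
need([.499,.3678,.188+.06],202.6)
E
```

```text
time_s: 1.12
ee_pos: [0.2211, 0.5036, 0.3026]
eef_rot: [-3.142, -0.0, -2.743]
force: [0.7, 1.0, 0.4]
grip_width: 0.0473
t 1.12 pos [0.2211 0.5036 0.3026] rpy [-180.     -0.   -157.19] F [0.7 1.  0.4] w 0.0473
shift now-axes [-1.696 -1.941  0.455]
turn [-0.    -0.     0.007] shift after-turn axes [-1.703 -1.934  0.455]
```

```bash
python3 -m pendant '[[-0.21,-0.24,0,0,0,0,0],[-0.21,-0.24,0,0,0,0,0],[-0.21,-0.24,0,0,0,0,0],[-0.21,-0.24,0,0,0,0,0],[-0.21,-0.24,0,0,0,0,0],[-0.21,-0.24,0,0,0,0,0],[-0.21,-0.24,0,0,0,0,0],[-0.226,-0.261,0,0,0,0,0],[0,0,0,0,0,0,0]]'; python3 - <<'E'
from h import *
need([.499,.3678,.188],202.6)
c=cam("wrist","w1.png"); print(c["C"],proj(c,[[.499,.3678,.14],[.5005,.3668,.075]]))
E
```

```text
time_s: 1.87
ee_pos: [0.5031, 0.3626, 0.302]
eef_rot: [-3.141, 0.0, -2.758]
force: [0.1, -0.3, -0.2]
grip_width: 0.0473
t 1.87 pos [0.5031 0.3626 0.302 ] rpy [-179.94    0.01 -158.04] F [ 0.1 -0.3 -0.2] w 0.0473
shift now-axes [0.015 0.054 0.95 ]
turn [-0.002  0.    -0.021] shift after-turn axes [0.015 0.053 0.95 ]
[0.4419 0.3379 0.3849] [[328.9462 245.9987]
 [325.6888 229.7224]]
```

View pics/w1.png

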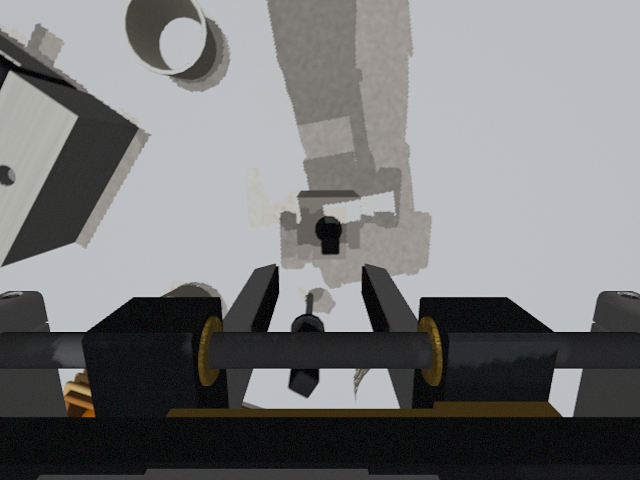

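The wrist view agrees: the stylus top is at about (330,247) where I predicted (329,246), and the collar is at (328,229). I'll centre on it and go down.

```bash
python3 -m pendant '[[0.015,0.053,0,0,0,-0.02,0],[0,0,0.2,0,0,0,0],[0,0,0.2,0,0,0,0],[0,0,0.2,0,0,0,0],[0,0,0.2,0,0,0,0],[0,0,0.15,0,0,0,0],[0,0,0,0,0,0,0],[0,0,0,0,0,0,0]]'; python3 - <<'E'
from h import *
need([.499,.3678,.188],202.6)
c=cam("wrist","w2.png");c=cam("side");crop(c,170,330,330,470,5,"d2.png")
E
```

```text
time_s: 2.58
ee_pos: [0.493, 0.3725, 0.1888]
eef_rot: [-3.142, -0.001, -2.738]
force: [0.5, 0.7, 0.7]
grip_width: 0.0469
t 2.58 pos [0.493  0.3725 0.1888] rpy [-180.     -0.06 -156.87] F [0.5 0.7 0.7] w 0.0469
shift now-axes [-0.031 -0.055  0.007]
turn [-0.    -0.002  0.018] shift after-turn axes [-0.031 -0.055  0.007]
```

View pics/d2.png

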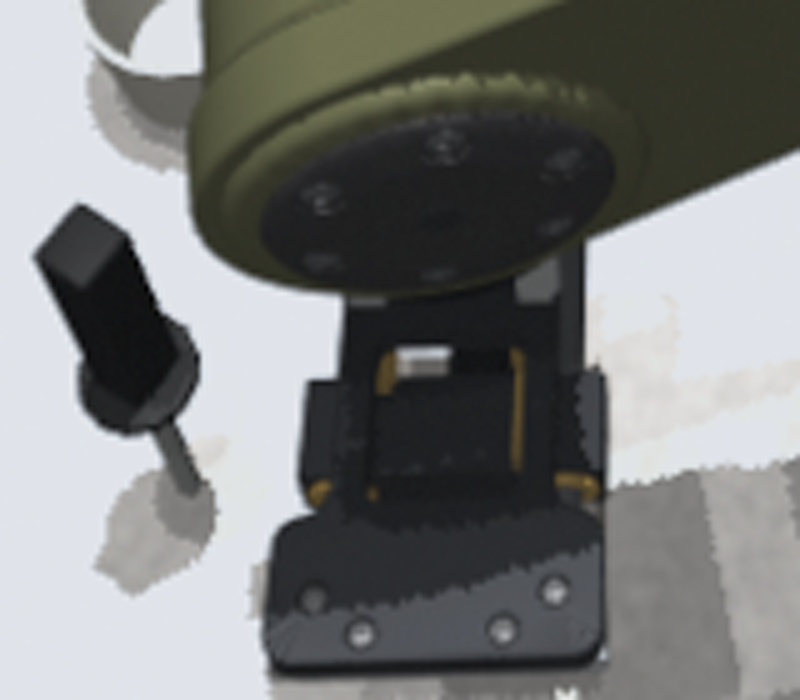

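View pics/w2.png

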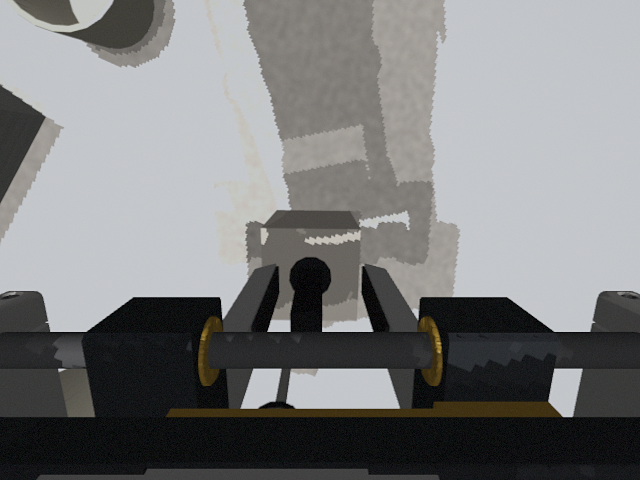

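The arm was still settling when I measured, so the move overshot by about 8 mm. The wrist view shows the handle between the fingers but off-centre. I'll correct that and check again.

```bash
python3 -m pendant '[[-0.031,-0.055,0,0,0,0.018,0],[0,0,0,0,0,0,0],[0,0,0,0,0,0,0],[0,0,0,0,0,0,0]]'; python3 - <<'E'
from h import *
need([.499,.3678,.188],202.6)
c=cam("wrist","w3.png")
E
```

```text
time_s: 3.02
ee_pos: [0.5004, 0.3667, 0.1891]
eef_rot: [3.141, 0.001, -2.749]
force: [0.3, 0.1, -0.6]
grip_width: 0.0473
t 3.02 pos [0.5004 0.3667 0.1891] rpy [ 179.99    0.03 -157.48] F [ 0.3  0.1 -0.6] w 0.0473
shift now-axes [0.007 0.013 0.009]
turn [ 0.     0.001 -0.003] shift after-turn axes [0.007 0.013 0.009]
```

View pics/w3.png

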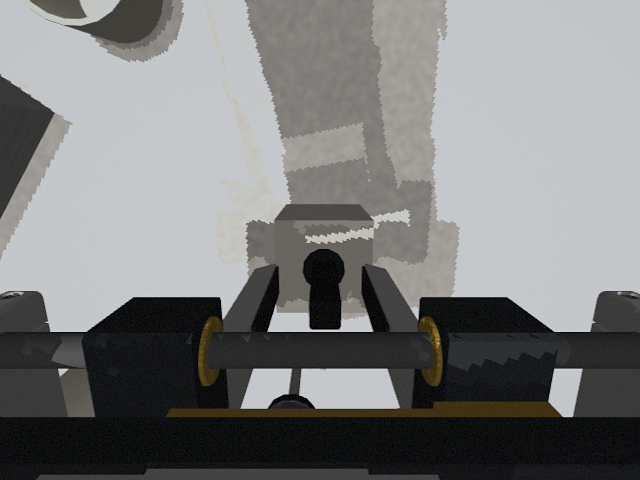

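The handle is now centred at about (324,290), so I'll close and lift.

```bash
python3 -m pendant '[[0,0.01,0,0,0,0,1],[0,0,0,0,0,0,1],[0,0,0,0,0,0,1],[0,0,0,0,0,0,1],[0,0,0,0,0,0,1],[0,0,0,0,0,0,1]]' 30; python3 - <<'E'
from h import *
need([.499,.3678,.188],202.6)
E
python3 -m pendant '[[0,0,-0.1,0,0,0,1],[0,0,-0.2,0,0,0,1],[0,0,-0.25,0,0,0,1],[0,0,-0.25,0,0,0,1],[0,0,-0.2,0,0,0,1],[0,0,0,0,0,0,1],[0,0,0,0,0,0,1]]'
python3 - <<'E'
from h import *
need([.5563,.0912,.29],202.6)
a=cam("scene");crop(a,400,100,540,260,5,"s4.png");b=cam("side","d4.png");crop(b,170,290,330,450,5,"d4.png")
E
```

```text
time_s: 3.57
ee_pos: [0.4997, 0.3679, 0.1886]
eef_rot: [3.142, -0.0, -2.748]
force: [0.5, -1.1, -0.1]
grip_width: 0.0137
t 3.57 pos [0.4997 0.3679 0.1886] rpy [ 180.     -0.   -157.45] F [ 0.5 -1.1 -0.1] w 0.0137
shift now-axes [0.006 0.001 0.005]
turn [ 0.    -0.    -0.002] shift after-turn axes [0.006 0.001 0.005]
time_s: 4.15
ee_pos: [0.4998, 0.3679, 0.3104]
eef_rot: [3.141, 0.003, -2.748]
force: [0.3, -0.8, -0.9]
grip_width: 0.0141
t 4.15 pos [0.4998 0.3679 0.3104] rpy [ 179.97    0.16 -157.45] F [ 0.3 -0.8 -0.9] w 0.0141
shift now-axes [ 0.45  -2.311  0.168]
turn [ 0.001  0.005 -0.002] shift after-turn axes [ 0.452 -2.31   0.17 ]
```

View pics/s4.png

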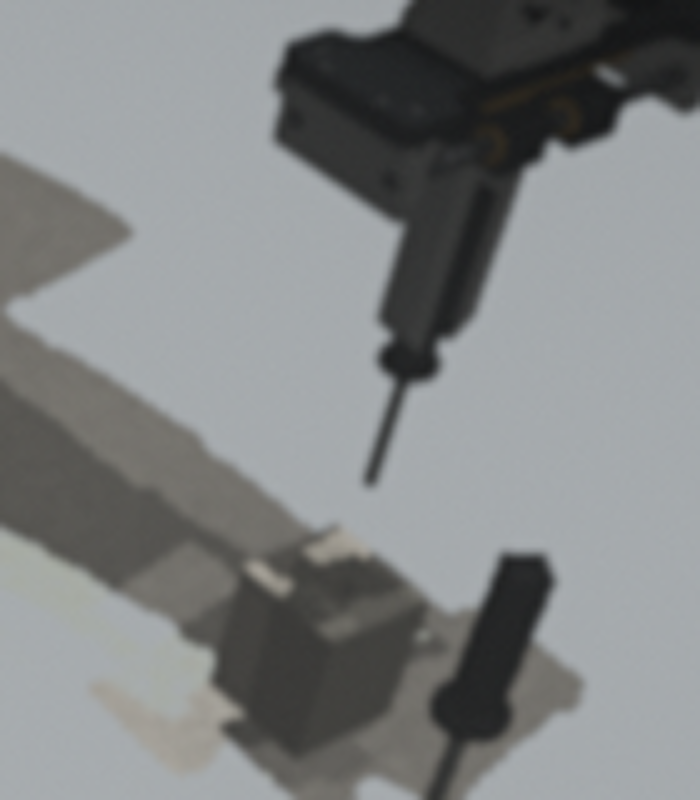

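View pics/d4.png

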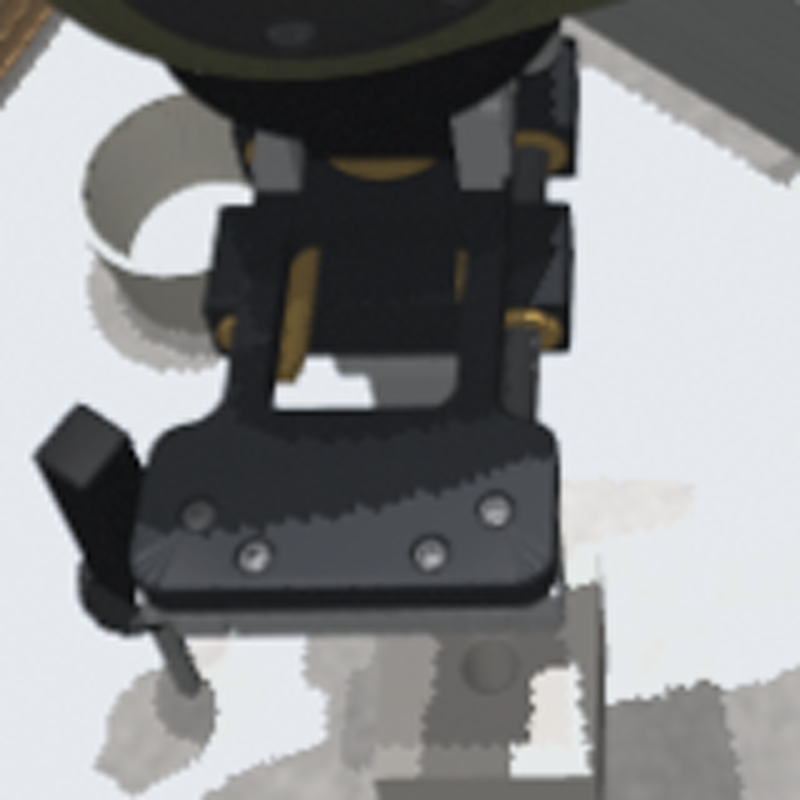

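The scene view shows the small stylus held upright, with its pin end at crop (369,485), i.e. full-frame about (473.4,196.5). The side view shows the stand hole at crop (492,665). I'll compare both with the expected positions.

```bash
python3 - <<'E'
from h import *
a=cam("scene");b=cam("side")
A=lambda X,x0,y0,k:(x0+(X[0]+.5)/k-.5,y0+(X[1]+.5)/k-.5)
print("tip",plane(a,A((370,483),400,100,5),.133))
print("collar",plane(a,A((409,362),400,100,5),.169))
print("standhole",plane(b,A((492,665),170,290,5),.075))
g=cv2.cvtColor(a["image"],cv2.COLOR_RGB2GRAY)
need([.5563,.0912,.29],202.6)
E
```

```text
tip [0.5002 0.3672 0.133 ]
collar [0.4635 0.3903 0.169 ]
standhole [0.4992 0.3686 0.075 ]
t 4.35 pos [0.4995 0.3677 0.3073] rpy [-179.98   -0.13 -157.45] F [ 0.1  0.3 -0.6] w 0.0137
shift now-axes [ 0.447 -2.31   0.146]
turn [-0.001 -0.004 -0.002] shift after-turn axes [ 0.449 -2.309  0.144]
```

```bash
python3 -m pendant '[[0.056,-0.29,0,0,0,0,1],[0.056,-0.29,0,0,0,0,1],[0.056,-0.29,0,0,0,0,1],[0.056,-0.29,0,0,0,0,1],[0.056,-0.29,0,0,0,0,1],[0.056,-0.29,0,0,0,0,1],[0.056,-0.29,0,0,0,0,1],[0.055,-0.28,0,0,0,0,1],[0,0,0,0,0,0,1],[0,0,0,0,0,0,1]]';python3 -m pendant '[[0,0,0,0,0,0,1],[0,0,0,0,0,0,1],[0,0,0,0,0,0,1]]'
python3 - <<'E'
from h import *
need([.5563,.0912,.273],202.6)
a=cam("scene");crop(a,290,130,430,290,5,"s5.png");b=cam("side");crop(b,220,170,380,310,5,"d5.png")
E
```

```text
time_s: 5.18
ee_pos: [0.5566, 0.0899, 0.3078]
eef_rot: [3.141, -0.002, -2.751]
force: [-0.3, -0.0, -0.6]
grip_width: 0.0139
time_s: 5.43
ee_pos: [0.5563, 0.0924, 0.3084]
eef_rot: [3.141, -0.0, -2.747]
force: [0.6, -0.5, 0.1]
grip_width: 0.0141
t 5.43 pos [0.5563 0.0924 0.3084] rpy [ 179.99   -0.02 -157.36] F [ 0.6 -0.5  0.1] w 0.0141
shift now-axes [ 0.004 -0.009  0.295]
turn [ 0.    -0.001  0.001] shift after-turn axes [ 0.004 -0.009  0.295]
```

View pics/s5.png

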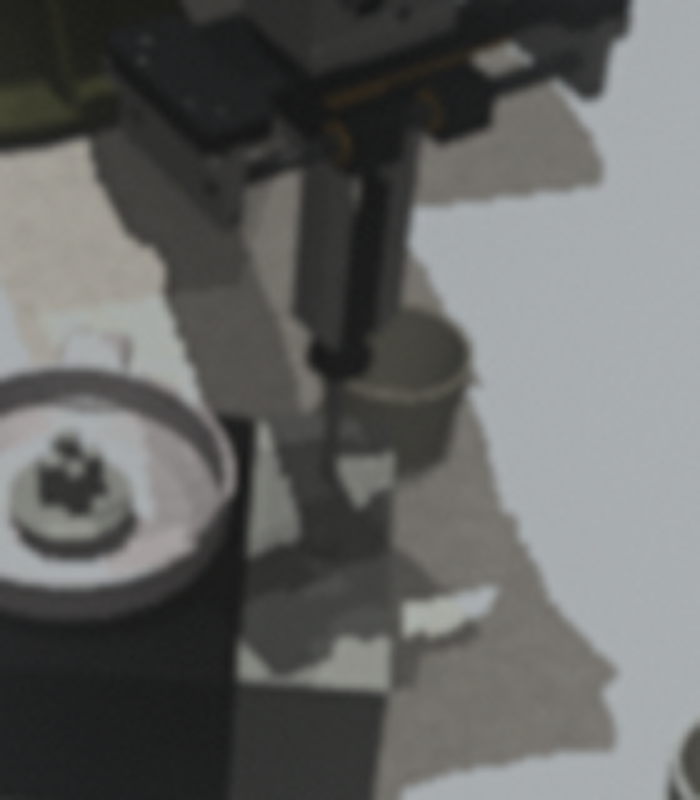

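View pics/d5.png

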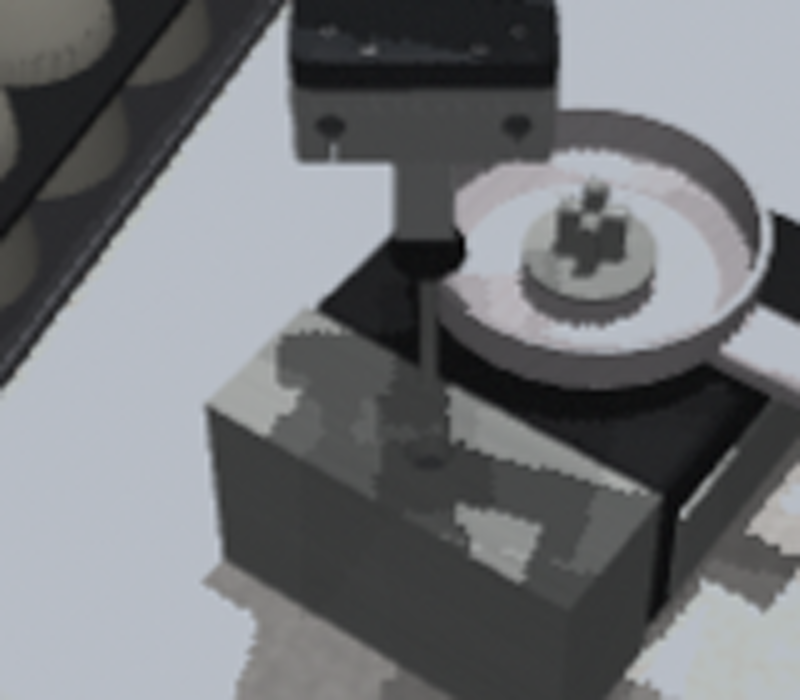

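The pin hangs over the hole: its end is at side crop (430,380) and the hole at (430,455), and both agree with the tool pose. I'll go down to 5 mm above the button, then press slowly.

```bash
python3 -m pendant '[[0.004,-0.008,0.1,0,0,0,1],[0,0,0.1,0,0,0,1],[0,0,0.08,0,0,0,1],[0,0,0.05,0,0,0,1],[0,0,0,0,0,0,1],[0,0,0,0,0,0,1],[0,0,0,0,0,0,1]]'
python3 - <<'E'
from h import *
need([.5563,.0912,.2586],202.6)
a=cam("scene");crop(a,290,130,430,290,5,"s6.png");b=cam("side");crop(b,220,170,380,310,5,"d6.png")
E
```

```text
time_s: 6.12
ee_pos: [0.5566, 0.0904, 0.2697]
eef_rot: [-3.141, 0.001, -2.748]
force: [-1.0, -0.4, -0.9]
grip_width: 0.0139
t 6.12 pos [0.5566 0.0904 0.2697] rpy [-179.98    0.05 -157.44] F [-1.  -0.4 -0.9] w 0.0139
shift now-axes [-0.     0.008  0.092]
turn [-0.001  0.002 -0.001] shift after-turn axes [-0.     0.007  0.092]
```

View pics/d6.png

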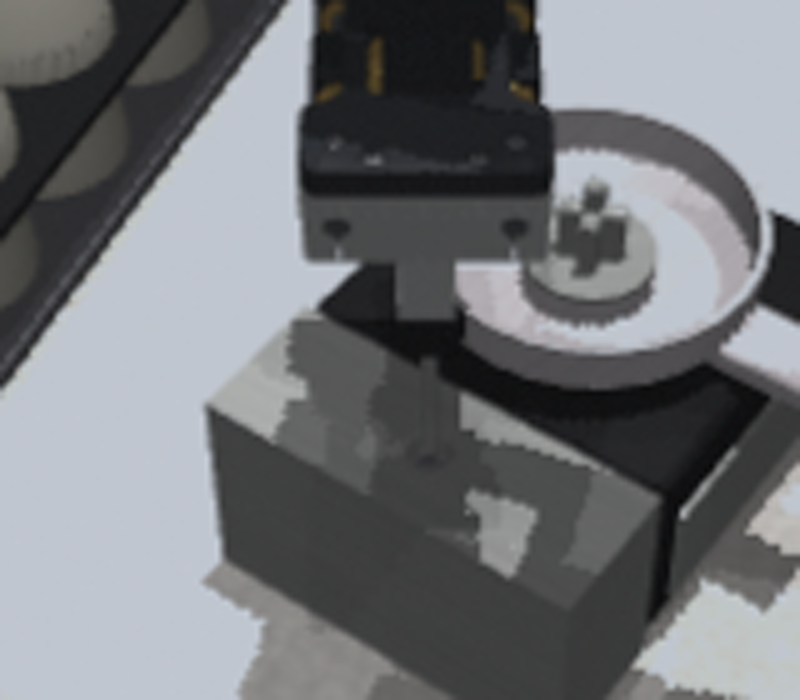

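View pics/s6.png

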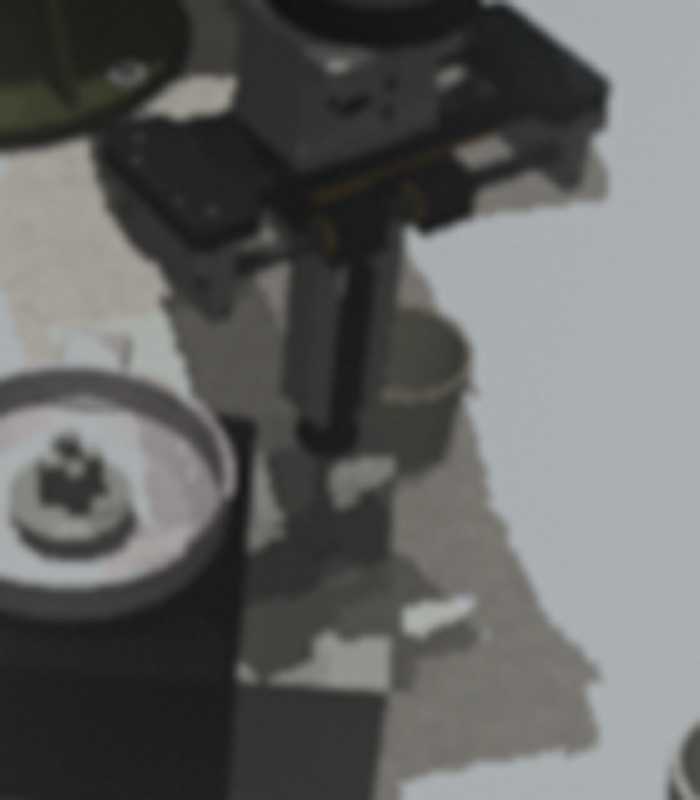

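The side view shows the pin entering the hole at crop (430,458). Next I'll press in small steps and watch the force.

```bash
python3 -m pendant '[[0,0.004,0.02,0,0,0,1],[0,0,0.02,0,0,0,1],[0,0,0.02,0,0,0,1],[0,0,0,0,0,0,1],[0,0,0,0,0,0,1]]'; python3 -m pendant '[[0,0,0.015,0,0,0,1],[0,0,0.015,0,0,0,1],[0,0,0,0,0,0,1],[0,0,0,0,0,0,1]]';  python3 -m pendant '[[0,0,0.012,0,0,0,1],[0,0,0,0,0,0,1],[0,0,0,0,0,0,1]]'
```

```text
time_s: 6.63
ee_pos: [0.5563, 0.0907, 0.2619]
eef_rot: [3.142, 0.0, -2.748]
force: [-0.0, 0.6, 1.7]
grip_width: 0.0141
time_s: 6.97
ee_pos: [0.5563, 0.0907, 0.2584]
eef_rot: [-3.142, 0.0, -2.748]
force: [-0.4, 0.7, 3.4]
grip_width: 0.0143
time_s: 7.22
ee_pos: [0.5564, 0.0907, 0.2576]
eef_rot: [-3.141, 0.001, -2.748]
force: [-1.3, 0.2, 9.8]
grip_width: 0.0137
```

The force is 9.8 N and rising sharply, so the button is against its stop (full in takes 5 N). I'll hold briefly, then back out.

```bash
python3 -m pendant '[[0,0,0.006,0,0,0,1],[0,0,0,0,0,0,1],[0,0,0,0,0,0,1]]'; python3 -m pendant '[[0,0,-0.1,0,0,0,1],[0,0,-0.15,0,0,0,1],[0,0,-0.18,0,0,0,1],[0,0,0,0,0,0,1],[0,0,0,0,0,0,1],[0,0,0,0,0,0,1]]'; python3 - <<'E'
from h import *
need([.4997,.3679,.29],202.6)
E
```

```text
time_s: 7.47
ee_pos: [0.5564, 0.0908, 0.2574]
eef_rot: [-3.141, 0.001, -2.748]
force: [-3.1, 0.6, 14.1]
grip_width: 0.0138
time_s: 7.97
ee_pos: [0.556, 0.0907, 0.3067]
eef_rot: [3.141, -0.001, -2.748]
force: [0.0, 0.4, -0.5]
grip_width: 0.0139
t 7.97 pos [0.556  0.0907 0.3067] rpy [ 179.98   -0.08 -157.44] F [ 0.   0.4 -0.5] w 0.0139
shift now-axes [-0.453  2.313  0.14 ]
turn [ 0.001 -0.003 -0.001] shift after-turn axes [-0.455  2.313  0.139]
```

```bash
python3 -m pendant '[[-0.057,0.29,0,0,0,0,1],[-0.057,0.29,0,0,0,0,1],[-0.057,0.29,0,0,0,0,1],[-0.057,0.29,0,0,0,0,1],[-0.057,0.29,0,0,0,0,1],[-0.057,0.29,0,0,0,0,1],[-0.057,0.29,0,0,0,0,1],[-0.054,0.283,0,0,0,0,1],[0,0,0,0,0,0,1],[0,0,0,0,0,0,1]]';python3 -m pendant '[[0,0,0,0,0,0,1],[0,0,0,0,0,0,1],[0,0,0,0,0,0,1]]'
python3 - <<'E'
from h import *
need([.4997,.3679,.1886],202.6)
A=lambda X,x0,y0,k:(x0+(X[0]+.5)/k-.5,y0+(X[1]+.5)/k-.5)
a=cam("scene");crop(a,400,100,540,260,5,"s7.png")
E
```

```text
time_s: 8.8
ee_pos: [0.4992, 0.3691, 0.3059]
eef_rot: [-3.141, -0.003, -2.745]
force: [0.2, -0.1, -1.6]
grip_width: 0.0139
time_s: 9.05
ee_pos: [0.5004, 0.3669, 0.3075]
eef_rot: [-3.141, -0.0, -2.749]
force: [0.2, 0.4, -0.4]
grip_width: 0.0141
t 9.05 pos [0.5004 0.3669 0.3075] rpy [-179.99   -0.02 -157.53] F [ 0.2  0.4 -0.4] w 0.0141
shift now-axes [0.002 0.01  0.991]
turn [-0.    -0.001 -0.004] shift after-turn axes [0.002 0.01  0.991]
```

View pics/s7.png

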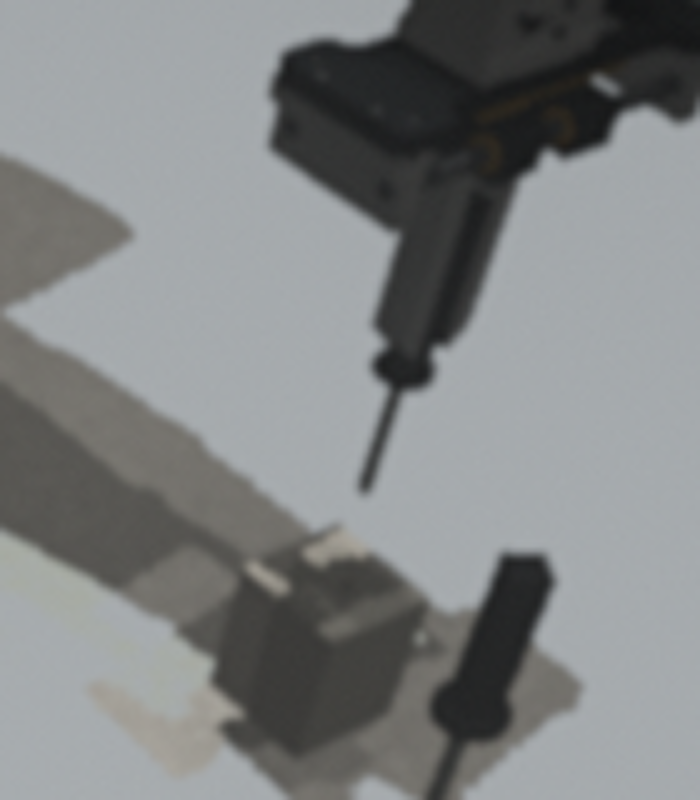

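The stylus is held as before, with its pin end at crop (365,490) above the stand. I'll lower it.

```bash
python3 -m pendant '[[0.002,0.008,0.1,0,0,0,1],[0,0,0.15,0,0,0,1],[0,0,0.2,0,0,0,1],[0,0,0.2,0,0,0,1],[0,0,0.18,0,0,0,1],[0,0,0.1,0,0,0,1],[0,0,0.03,0,0,0,1],[0,0,0,0,0,0,1],[0,0,0,0,0,0,1]]';python3 -m pendant '[[0,0,0.015,0,0,0,1],[0,0,0.012,0,0,0,1],[0,0,0,0,0,0,1],[0,0,0,0,0,0,1]]'
```

```text
time_s: 9.85
ee_pos: [0.4998, 0.3688, 0.1935]
eef_rot: [3.141, 0.001, -2.748]
force: [0.4, -0.6, -0.4]
grip_width: 0.014
time_s: 10.18
ee_pos: [0.4995, 0.3687, 0.1896]
eef_rot: [3.142, 0.001, -2.748]
force: [-0.4, 0.3, 0.2]
grip_width: 0.0137
```

```bash
python3 -m pendant '[[0,0,0.01,0,0,0,1],[0,0,0,0,0,0,1],[0,0,0,0,0,0,1]]'
```

```text
time_s: 10.43
ee_pos: [0.4996, 0.3688, 0.1886]
eef_rot: [3.141, 0.001, -2.748]
force: [-0.3, 0.1, 4.6]
grip_width: 0.0137
```

The collar is on the stand top: 4.6 N at the same height as when I grasped it. I'll release to the part-open width and rise.

```bash
python3 -m pendant '[[0,0,0,0,0,0,0],[0,0,0,0,0,0,0],[0,0,0,0,0,0,0],[0,0,0,0,0,0,0],[0,0,0,0,0,0,0]]'; python3 -m pendant '[[0,0,-0.1,0,0,0,0],[0,0,-0.2,0,0,0,0],[0,0,-0.3,0,0,0,0],[0,0,-0.3,0,0,0,0],[0,0,-0.1,0,0,0,0],[0,0,0,0,0,0,0],[0,0,0,0,0,0,0]]'; python3 - <<'E'
from h import *
need([.4875,-.3595,.31],106)
a=cam("scene");crop(a,400,150,540,270,5,"s8.png")
E
```

```text
time_s: 10.85
ee_pos: [0.4994, 0.3687, 0.1879]
eef_rot: [-3.142, -0.0, -2.748]
force: [-0.1, 0.7, 0.3]
grip_width: 0.0433
time_s: 11.43
ee_pos: [0.4993, 0.3686, 0.3084]
eef_rot: [3.141, 0.001, -2.748]
force: [-0.8, -0.3, -0.4]
grip_width: 0.0466
t 11.43 pos [0.4993 0.3686 0.3084] rpy [ 179.99    0.05 -157.45] F [-0.8 -0.3 -0.4] w 0.0466
shift now-axes [ 2.418 -5.566 -0.016]
turn [0.002 0.001 3.218] shift after-turn axes [-5.806 -1.767 -0.013]
```

View pics/s8.png

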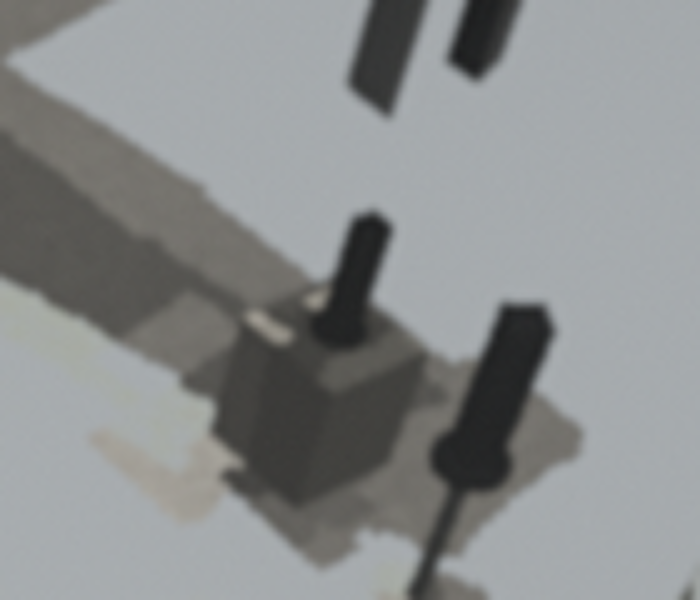

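The stylus stands upright in its stand, free of the fingers. I'll turn to the reamer's yaw and go there by way of the spindle, so the wrist camera can measure the splines.

```bash
python3 -m pendant '[[0,0,0,0,0,0.23,0],[0,0,0,0,0,0.23,0],[0,0,0,0,0,0.23,0],[0,0,0,0,0,0.23,0],[0,0,0,0,0,0.23,0],[0,0,0,0,0,0.23,0],[0,0,0,0,0,0.23,0],[0,0,0,0,0,0.23,0],[0,0,0,0,0,0.23,0],[0,0,0,0,0,0.23,0]]'; python3 -m pendant '[[0,0,0,0,0,0.23,0],[0,0,0,0,0,0.23,0],[0,0,0,0,0,0.23,0],[0,0,0,0,0,0.228,0],[0,0,0,0,0,0,0],[0,0,0,0,0,0,0]]'; python3 - <<'E'
from h import *
need([.532,-.011,.308],106)
E
```

```text
time_s: 12.32
ee_pos: [0.4992, 0.3685, 0.306]
eef_rot: [-3.138, -0.001, 2.325]
force: [-0.2, -0.4, -0.4]
grip_width: 0.0473
time_s: 12.82
ee_pos: [0.4992, 0.3686, 0.3066]
eef_rot: [-3.139, 0.001, 1.854]
force: [0.2, 0.2, -0.3]
grip_width: 0.0469
t 12.82 pos [0.4992 0.3686 0.3066] rpy [-179.87    0.04  106.23] F [ 0.2  0.2 -0.3] w 0.0469
shift now-axes [-3.113 -0.622 -0.008]
turn [-0.004  0.001  0.008] shift after-turn axes [-3.116 -0.609 -0.011]
```

```bash
python3 -m pendant '[[-0.311,-0.061,0,0,0,0,0],[-0.311,-0.061,0,0,0,0,0],[-0.311,-0.061,0,0,0,0,0],[-0.311,-0.061,0,0,0,0,0],[-0.311,-0.061,0,0,0,0,0],[-0.311,-0.061,0,0,0,0,0],[-0.311,-0.061,0,0,0,0,0],[-0.311,-0.061,0,0,0,0,0],[-0.311,-0.061,0,0,0,0,0],[-0.311,-0.061,0,0,0,0,0]]'; python3 -m pendant '[[0,0,0,0,0,0,0],[0,0,0,0,0,0,0],[0,0,0,0,0,0,0],[0,0,0,0,0,0,0],[0,0,0,0,0,0,0]]'; python3 - <<'E'
from h import *
need([.4875,-.3595,.308],106)
c=cam("wrist","w9.png"); print(proj(c,[[.532,-.011,.112],[.532,-.011,.136]]))
crop(c,240,170,400,290,5,"w9c.png")
a=cam("scene");crop(a,280,195,330,245,14,"s9.png");b=cam("side");crop(b,310,190,370,240,12,"d9.png")
E
```

```text
time_s: 13.65
ee_pos: [0.5316, -0.0121, 0.3076]
eef_rot: [-3.141, -0.0, 1.855]
force: [1.0, -0.3, 1.1]
grip_width: 0.047
time_s: 14.07
ee_pos: [0.5319, -0.0091, 0.3079]
eef_rot: [-3.141, -0.0, 1.853]
force: [-0.3, 0.7, 0.1]
grip_width: 0.047
t 14.07 pos [ 0.5319 -0.0091  0.3079] rpy [-179.98   -0.01  106.16] F [-0.3  0.7  0.1] w 0.0470
shift now-axes [-2.701 -1.169 -0.001]
turn [-0.001 -0.     0.005] shift after-turn axes [-2.705 -1.161 -0.001]
[[318.7263 240.5226]
 [318.6357 247.7134]]
```

View pics/w9c.png

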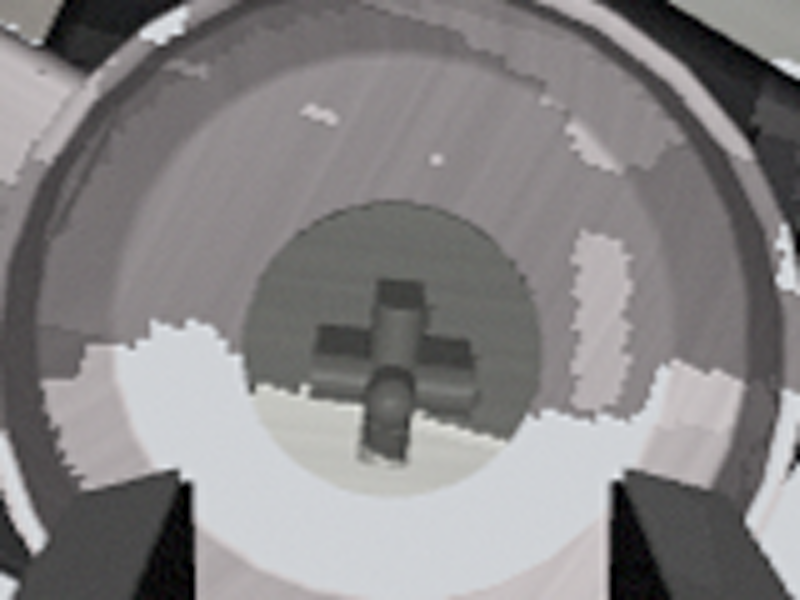

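View pics/w9.png

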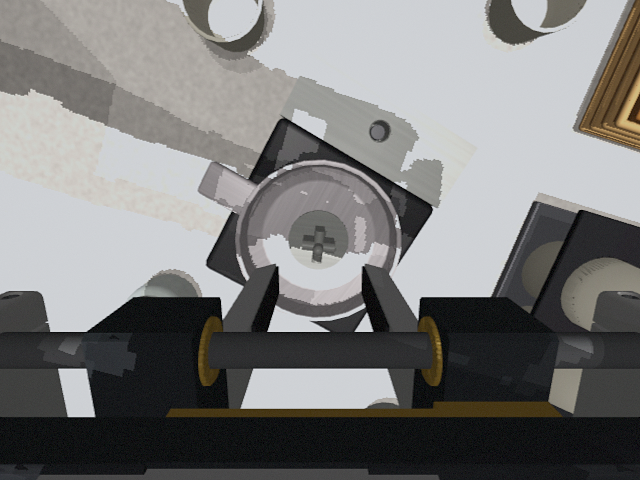

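The wrist view shows the flange circle centred at crop (392,349), i.e. full (318.3,239.7), against a prediction of (318.7,240.5). The spline cross is tilted about 6° in the picture, with arm ends at crop (318,348), (473,365), (402,282) and (384,462).

```bash
python3 - <<'E'
from h import *
c=cam("wrist")
A=lambda X,x0,y0,k:(x0+(X[0]+.5)/k-.5,y0+(X[1]+.5)/k-.5)
q=lambda X,z:plane(c,A(X,240,170,5),z)[:2]
print("flange",q((392,349.5),.112), "edges",np.hypot(*(q((243,349),.112)-q((541,349),.112))))
for z in (.132,.136):
  for p,r in [((318,348),(473,365)),((402,282),(384,462)),((316,325),(472,342))]:
    P,Q=q(p,z),q(r,z); d=Q-P; print(z,P,Q,"mid",(P+Q)/2,"len",np.hypot(*d),"ang",np.degrees(np.arctan2(d[1],d[0])))
print("deck hole", plane(c,(379.5,131),.095))
need([.4875,-.3595,.308],106)
E
```

```text
flange [ 0.5312 -0.0107] edges 0.05141810460451571
0.132 [ 0.5185 -0.0091] [ 0.5432 -0.0049] mid [ 0.5309 -0.007 ] len 0.02500974901271841 ang 9.592752375363212
0.132 [0.5285 0.005 ] [ 0.5339 -0.0245] mid [ 0.5312 -0.0098] len 0.03000130702999264 ang -79.5557734720278
0.132 [ 0.5172 -0.0055] [ 0.542  -0.0013] mid [ 0.5296 -0.0034] len 0.025084813736291893 ang 9.654848397023052
0.136 [ 0.5185 -0.0081] [ 0.5427 -0.004 ] mid [ 0.5306 -0.0061] len 0.02462343647713155 ang 9.592752375363226
0.136 [0.5283 0.0057] [ 0.5336 -0.0233] mid [ 0.5309 -0.0088] len 0.02953789250377011 ang -79.55577347202775
0.136 [ 0.5172 -0.0046] [ 0.5415 -0.0005] mid [ 0.5294 -0.0025] len 0.02469734171511085 ang 9.654848397023038
deck hole [0.5564 0.0909 0.095 ]
t 14.27 pos [ 0.532  -0.0097  0.308 ] rpy [-180.     -0.    106.08] F [-0.1 -0.  -0.2] w 0.0468
shift now-axes [-2.699 -1.164  0.   ]
turn [-0.    -0.     0.003] shift after-turn axes [-2.7  -1.16  0.  ]
```

View pics/d9.png

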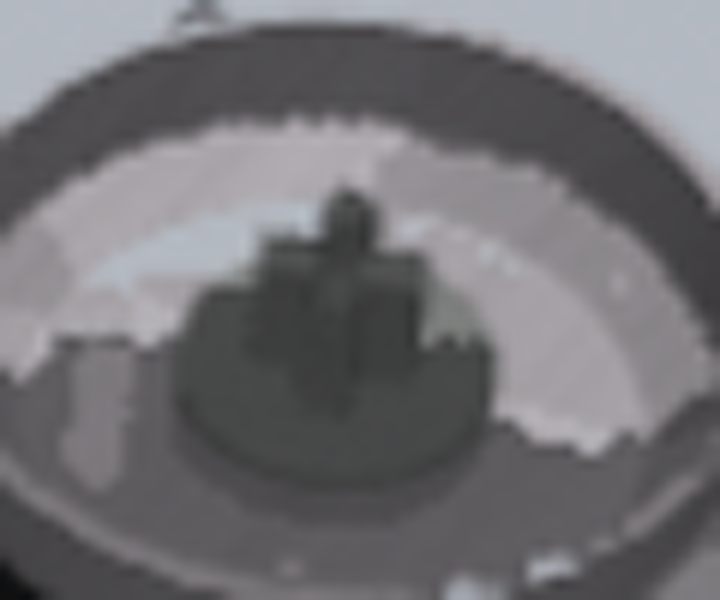

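The spindle axis is at about (0.5315,-0.0108), three views agreeing, and the splines lie at 10° (mod 90). On to the white reamer.

```bash
python3 -m pendant '[[-0.3,-0.129,0,0,0,0,0],[-0.3,-0.129,0,0,0,0,0],[-0.3,-0.129,0,0,0,0,0],[-0.3,-0.129,0,0,0,0,0],[-0.3,-0.129,0,0,0,0,0],[-0.3,-0.129,0,0,0,0,0],[-0.3,-0.129,0,0,0,0,0],[-0.3,-0.129,0,0,0,0,0],[-0.3,-0.129,0,0,0,0,0],[0,0,0,0,0,0,0]]'; python3 -m pendant '[[0,0,0,0,0,0,0],[0,0,0,0,0,0,0],[0,0,0,0,0,0,0],[0,0,0,0,0,0,0],[0,0,0,0,0,0,0]]'; python3 - <<'E'
from h import *
need([.4875,-.3595,.162],106)
c=cam("wrist","w10.png"); print(proj(c,[[.4875,-.3595,.1],[.4875,-.3595,.0]]))
crop(c,240,170,400,290,5,"w10c.png")
E
```

```text
time_s: 15.1
ee_pos: [0.4859, -0.3653, 0.3073]
eef_rot: [-3.141, 0.0, 1.846]
force: [-0.7, 0.4, -1.2]
grip_width: 0.0468
time_s: 15.52
ee_pos: [0.4879, -0.3591, 0.3084]
eef_rot: [3.141, 0.0, 1.852]
force: [0.1, 0.3, -0.3]
grip_width: 0.0469
t 15.52 pos [ 0.4879 -0.3591  0.3084] rpy [179.99   0.02 106.09] F [ 0.1  0.3 -0.3] w 0.0469
shift now-axes [-0.002 -0.004  1.22 ]
turn [0.    0.001 0.003] shift after-turn axes [-0.002 -0.004  1.22 ]
[[318.6953 235.429 ]
 [318.9173 216.6935]]
```

View pics/w10c.png

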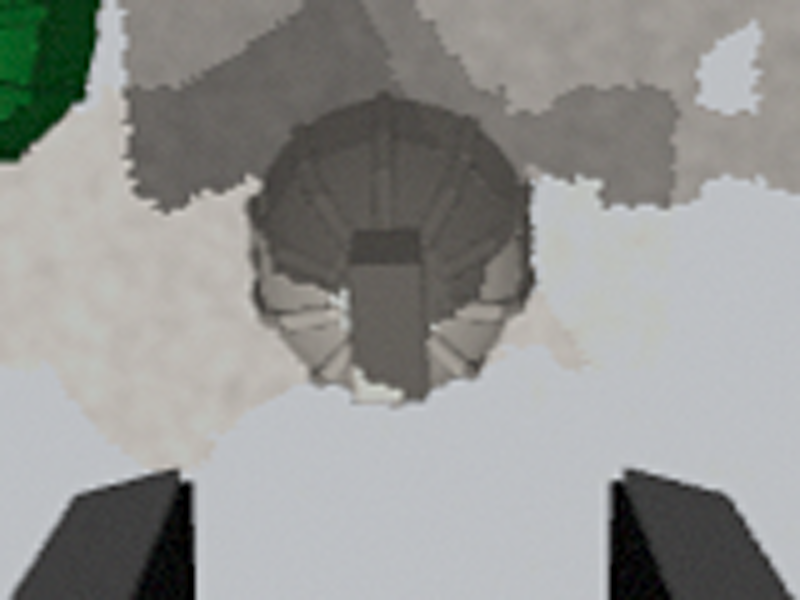

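View pics/w10.png

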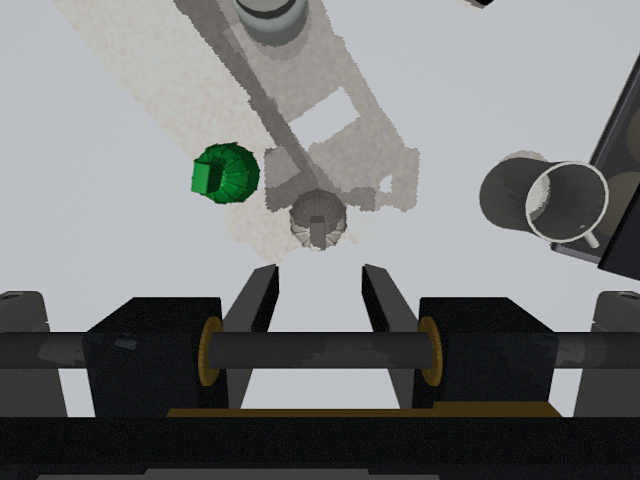

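The wrist view shows the white reamer with its tab top at crop (352–428, 263–397), nearly square to the jaws. The green one is well off to the upper left.

```bash
python3 - <<'E'
from h import *
c=cam("wrist")
A=lambda X,x0,y0,k:(x0+(X[0]+.5)/k-.5,y0+(X[1]+.5)/k-.5)
q=lambda X,z:plane(c,A(X,240,170,5),z)[:2]
P=[q(p,.1) for p in [(352,263),(422,263),(428,397),(354,398)]]
for i in range(4):
    d=P[(i+1)%4]-P[i]; print(P[i],np.hypot(*d),np.degrees(np.arctan2(d[1],d[0])))
print(np.mean(P,0))
E
```

```text
[ 0.4767 -0.3502] 0.01245651847827652 16.01071920823152
[ 0.4886 -0.3468] 0.024728179434106275 -71.29364172108019
[ 0.4966 -0.3702] 0.013425416666042052 -163.19088400719843
[ 0.4837 -0.3741] 0.02488865602460134 106.46050952061599
[ 0.4864 -0.3603]
```

```bash
python3 -m pendant '[[-0.005,-0.011,0.1,0,0,0,0],[0,0,0.2,0,0,0,0],[0,0,0.25,0,0,0,0],[0,0,0.25,0,0,0,0],[0,0,0.2,0,0,0,0],[0,0,0.15,0,0,0,0],[0,0,0.045,0,0,0,0],[0,0,0,0,0,0,0],[0,0,0,0,0,0,0],[0,0,0,0,0,0,0]]'; python3 - <<'E'
from h import *
need([.4868,-.360,.165],106)
c=cam("wrist","w11.png")
E
```

```text
time_s: 16.45
ee_pos: [0.4867, -0.3613, 0.166]
eef_rot: [3.14, 0.002, 1.85]
force: [-0.2, 0.1, 0.5]
grip_width: 0.047
t 16.45 pos [ 0.4867 -0.3613  0.166 ] rpy [179.93   0.1  106.01] F [-0.2  0.1  0.5] w 0.0470
shift now-axes [0.01  0.004 0.008]
turn [0.002 0.003 0.   ] shift after-turn axes [0.01  0.004 0.008]
```

View pics/w11.png

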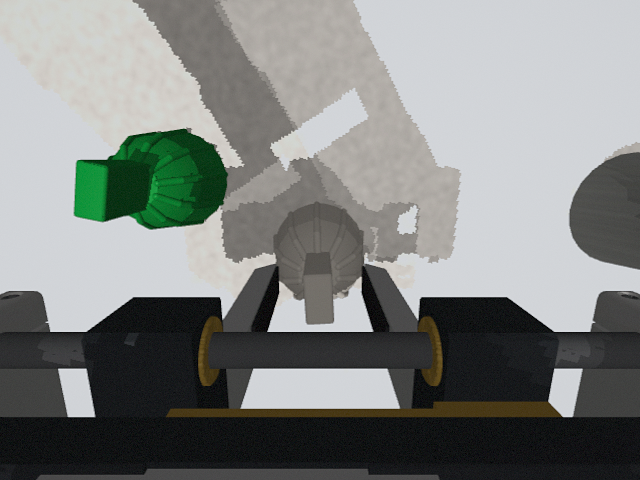

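The tab sits between the fingers at about (319,290). I'll grip it with 45 N and lift a little.

```bash
python3 -m pendant '[[0.006,0,0,0,0,0,1],[0,0,0,0,0,0,1],[0,0,0,0,0,0,1],[0,0,0,0,0,0,1],[0,0,0,0,0,0,1],[0,0,0,0,0,0,1],[0,0,0,0,0,0,1]]' 45; python3 -m pendant '[[0,0,-0.1,0,0,0,1],[0,0,-0.2,0,0,0,1],[0,0,-0.3,0,0,0,1],[0,0,-0.3,0,0,0,1],[0,0,-0.3,0,0,0,1],[0,0,-0.2,0,0,0,1],[0,0,0,0,0,0,1],[0,0,0,0,0,0,1],[0,0,0,0,0,0,1]]'; python3 - <<'E'
from h import *
need([.5315,-.0108,.336],100)
a=cam("scene");crop(a,90,130,200,250,6,"s12.png")
E
```

```text
time_s: 17.08
ee_pos: [0.4861, -0.3603, 0.1647]
eef_rot: [3.142, -0.0, 1.85]
force: [0.1, 0.9, 0.1]
grip_width: 0.0137
time_s: 17.83
ee_pos: [0.4859, -0.3601, 0.3317]
eef_rot: [-3.141, -0.001, 1.85]
force: [-0.7, 0.5, -1.4]
grip_width: 0.0138
t 17.83 pos [ 0.4859 -0.3601  0.3317] rpy [-179.95   -0.08  106.01] F [-0.7  0.5 -1.4] w 0.0138
shift now-axes [ 2.693  1.168 -0.033]
turn [-0.002 -0.002  0.2  ] shift after-turn axes [ 2.801  0.88  -0.036]
```

View pics/s12.png

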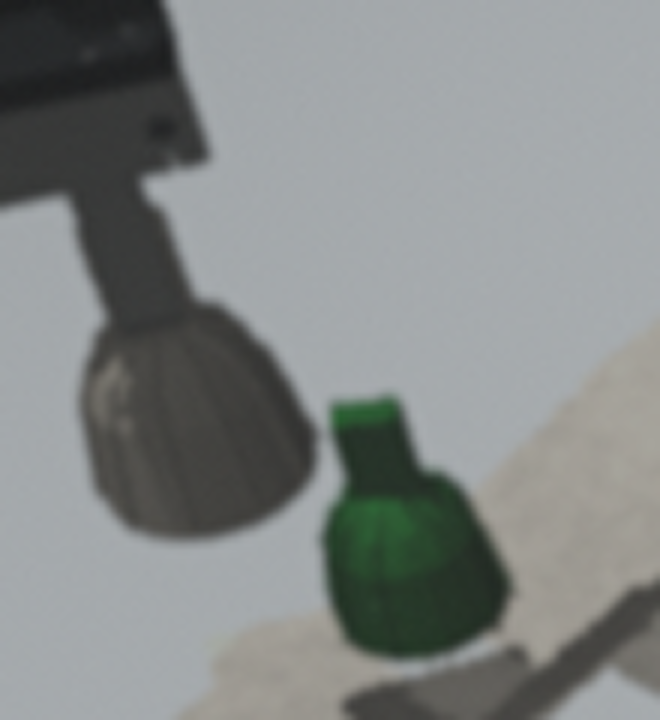

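The white reamer is in the gripper. Its underside is 0.165 m below the TCP, now at z≈0.167, clear of the pilot pin top at 0.148. I'll turn to 100° and move over the spindle.

```bash
python3 -m pendant '[[0,0,0,0,0,0.2,1],[0.311,0.098,0,0,0,0,1],[0.311,0.098,0,0,0,0,1],[0.311,0.098,0,0,0,0,1],[0.311,0.098,0,0,0,0,1],[0.311,0.098,0,0,0,0,1],[0.311,0.098,0,0,0,0,1],[0.311,0.098,0,0,0,0,1],[0.311,0.098,0,0,0,0,1],[0.311,0.098,0,0,0,0,1]]'; python3 -m pendant '[[0,0,0,0,0,0,1],[0,0,0,0,0,0,1],[0,0,0,0,0,0,1],[0,0,0,0,0,0,1],[0,0,0,0,0,0,1],[0,0,0,0,0,0,1]]'; python3 - <<'E'
from h import *
need([.5315,-.0108,.313],100)
a=cam("scene");crop(a,240,100,380,260,5,"s13.png");b=cam("side");crop(b,260,110,420,270,5,"d13.png")
E
```

```text
time_s: 18.72
ee_pos: [0.5316, -0.0093, 0.3314]
eef_rot: [-3.139, -0.001, 1.745]
force: [0.4, -0.1, -1.6]
grip_width: 0.0136
time_s: 19.22
ee_pos: [0.5319, -0.0122, 0.3325]
eef_rot: [-3.141, -0.0, 1.744]
force: [0.5, -0.4, -0.5]
grip_width: 0.014
t 19.22 pos [ 0.5319 -0.0122  0.3325] rpy [-179.98   -0.     99.92] F [ 0.5 -0.4 -0.5] w 0.0140
shift now-axes [ 0.012 -0.001  0.162]
turn [-0.001 -0.    -0.003] shift after-turn axes [ 0.012 -0.001  0.162]
```

View pics/s13.png

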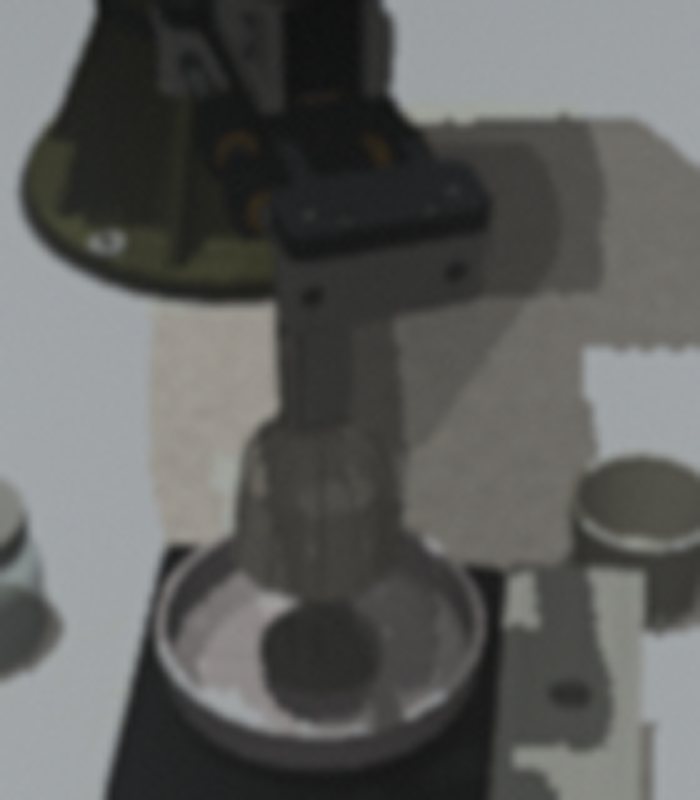

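View pics/d13.png

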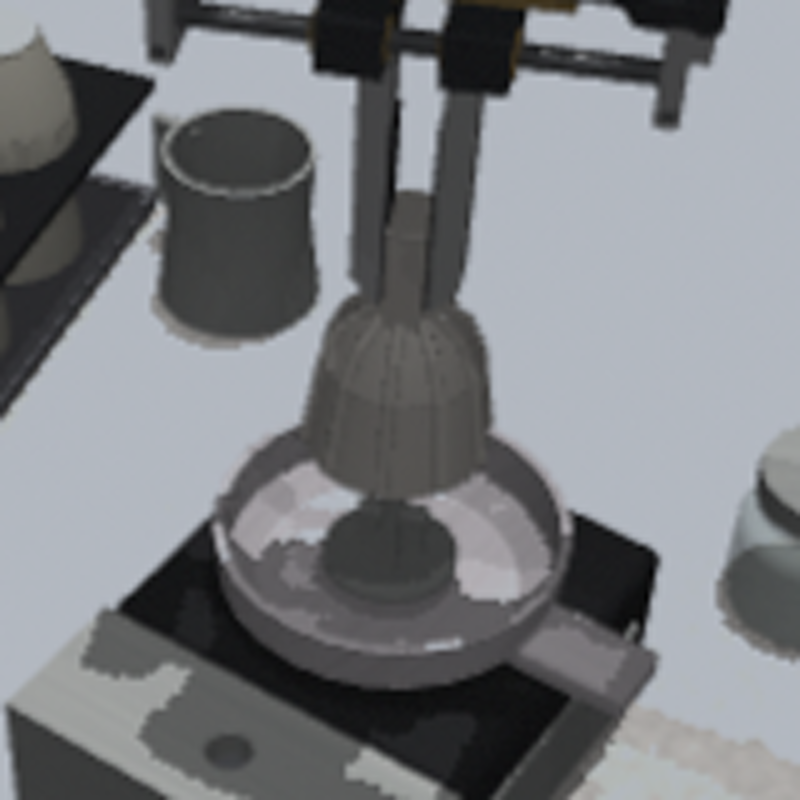

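The reamer hangs above the flange in both views: in the side crop the dome spans 305–492 and the flange 322–456. I'll check the axis against the projections.

```bash
python3 - <<'E'
from h import *
b=cam("side");a=cam("scene");o=ctrl.get_obs();x,y,z=o["ee_pos"]
B=lambda P,x0,y0,k:((P-[x0,y0]+.5)*k-.5)
print("side: reamer base, body, tab top; flange",B(proj(b,[[x,y,z-.1647],[x,y,z-.14],[x,y,z-.0647],[.5315,-.0108,.112]]),260,110,5).round(0).tolist())
print("scene:",B(proj(a,[[x,y,z-.1647],[x,y,z-.14],[x,y,z-.0647],[.5315,-.0108,.112]]),240,100,5).round(0).tolist())
need([.5315,-.0108,.313],100)
E
```

```text
side: reamer base, body, tab top; flange [[400.0, 438.0], [404.0, 386.0], [417.0, 213.0], [393.0, 549.0]]
scene: [[320.0, 543.0], [319.0, 496.0], [318.0, 338.0], [322.0, 644.0]]
t 19.42 pos [ 0.532  -0.0116  0.3327] rpy [180.     0.    99.98] F [ 0.2 -0.4 -0.9] w 0.0134
shift now-axes [ 0.007 -0.003  0.164]
turn [ 0.     0.    -0.001] shift after-turn axes [ 0.007 -0.003  0.164]
```

The reamer and flange show the same ~4 px crop offset in the side view, so they line up relative to each other, and the scene view agrees. I'll go down onto the pilot gently.

```bash
python3 -m pendant '[[0.006,-0.003,0.05,0,0,0,1],[0,0,0.05,0,0,0,1],[0,0,0.04,0,0,0,1],[0,0,0,0,0,0,1],[0,0,0,0,0,0,1]]';python3 -m pendant '[[0,0,0.03,0,0,0,1],[0,0,0.03,0,0,0,1],[0,0,0.02,0,0,0,1],[0,0,0,0,0,0,1],[0,0,0,0,0,0,1]]'
```

```text
time_s: 19.83
ee_pos: [0.5314, -0.0105, 0.3154]
eef_rot: [-3.141, -0.0, 1.746]
force: [-0.9, -0.3, -0.8]
grip_width: 0.0137
time_s: 20.25
ee_pos: [0.5315, -0.0105, 0.3061]
eef_rot: [-3.141, -0.0, 1.745]
force: [0.9, -0.1, -1.9]
grip_width: 0.0134
```

```bash
python3 -m pendant '[[0,0,0.02,0,0,0,1],[0,0,0.02,0,0,0,1],[0,0,0,0,0,0,1],[0,0,0,0,0,0,1]]'; python3 - <<'E'
from h import *
need([.5315,-.0108,.2767],100)
E
```

```text
time_s: 20.58
ee_pos: [0.5315, -0.0105, 0.3013]
eef_rot: [-3.141, -0.0, 1.746]
force: [0.2, 0.3, -1.4]
grip_width: 0.0139
t 20.58 pos [ 0.5315 -0.0105  0.3013] rpy [-179.99   -0.    100.01] F [ 0.2  0.3 -1.4] w 0.0139
shift now-axes [-0.002 -0.     0.205]
turn [-0. -0.  0.] shift after-turn axes [-0.002 -0.     0.205]
```

The pilot is inside the socket with no contact force. The next few mm show whether it meshes; out of mesh it would stop at TCP 0.3007.

```bash
python3 -m pendant '[[0,0,0.015,0,0,0,1],[0,0,0.015,0,0,0,1],[0,0,0,0,0,0,1],[0,0,0,0,0,0,1]]'; python3 -m pendant '[[0,0,0.015,0,0,0,1],[0,0,0.015,0,0,0,1],[0,0,0,0,0,0,1],[0,0,0,0,0,0,1]]'
```

```text
time_s: 20.92
ee_pos: [0.5315, -0.0105, 0.2977]
eef_rot: [-3.141, -0.0, 1.746]
force: [0.0, 0.1, -1.6]
grip_width: 0.0137
time_s: 21.25
ee_pos: [0.5315, -0.0105, 0.2941]
eef_rot: [-3.141, -0.0, 1.746]
force: [0.6, -0.1, -1.5]
grip_width: 0.0137
```

It meshed: 6.6 mm below the out-of-mesh stop with no force. I'll continue to home (TCP about 0.277).

```bash
python3 -m pendant '[[0,0,0.03,0,0,0,1],[0,0,0.03,0,0,0,1],[0,0,0.03,0,0,0,1],[0,0,0.03,0,0,0,1],[0,0,0,0,0,0,1],[0,0,0,0,0,0,1]]'; python3 -m pendant '[[0,0,0.015,0,0,0,1],[0,0,0.01,0,0,0,1],[0,0,0,0,0,0,1],[0,0,0,0,0,0,1]]'
```

```text
time_s: 21.75
ee_pos: [0.5315, -0.0105, 0.2796]
eef_rot: [-3.141, -0.0, 1.745]
force: [-0.1, -0.0, -1.2]
grip_width: 0.014
time_s: 22.08
ee_pos: [0.5315, -0.0105, 0.2768]
eef_rot: [-3.142, 0.0, 1.746]
force: [-0.6, -0.6, -2.1]
grip_width: 0.0138
```

```bash
for i in 1; do python3 -m pendant '[[0,0,0.015,0,0,0,1],[0,0,0.01,0,0,0,1],[0,0,0,0,0,0,1],[0,0,0,0,0,0,1]]'; python3 -m pendant '[[0,0,0.015,0,0,0,1],[0,0,0,0,0,0,1],[0,0,0,0,0,0,1]]';done
```

```text
time_s: 22.42
ee_pos: [0.5316, -0.0105, 0.2741]
eef_rot: [3.141, 0.0, 1.746]
force: [0.1, 0.5, 2.8]
grip_width: 0.0136
time_s: 22.67
ee_pos: [0.5316, -0.0106, 0.2722]
eef_rot: [3.141, 0.0, 1.745]
force: [0.6, 0.3, 4.1]
grip_width: 0.0137
```

```bash
python3 -m pendant '[[0,0,0.015,0,0,0,1],[0,0,0,0,0,0,1],[0,0,0,0,0,0,1]]'; python3 -m pendant '[[0,0,0.012,0,0,0,1],[0,0,0,0,0,0,1],[0,0,0,0,0,0,1]]'
```

```text
time_s: 22.92
ee_pos: [0.5316, -0.0105, 0.2705]
eef_rot: [3.141, 0.0, 1.746]
force: [0.9, -0.8, 6.2]
grip_width: 0.0137
time_s: 23.17
ee_pos: [0.5317, -0.0105, 0.2699]
eef_rot: [3.14, 0.0, 1.746]
force: [-2.2, 0.3, 14.2]
grip_width: 0.0133
```

```bash
python3 -m pendant '[[0,0,0.005,0,0,0,1],[0,0,0,0,0,0,1],[0,0,0,0,0,0,1],[0,0,0,0,0,0,1],[0,0,0,0,0,0,1],[0,0,0,0,0,0,1]]'; python3 - <<'E'
from h import *
need([.5315,-.0108,.2700],100)
a=cam("scene","s14.png");b=cam("side","d14.png");crop(b,260,110,420,270,5,"d14c.png")
B=lambda P,x0,y0,k:((P-[x0,y0]+.5)*k-.5)
print(B(proj(b,[[.5315,-.0108,.106],[.5315,-.0108,.206]]),260,110,5))
E
```

```text
time_s: 23.67
ee_pos: [0.5317, -0.0106, 0.2699]
eef_rot: [3.14, 0.001, 1.746]
force: [-6.2, -0.4, 18.7]
grip_width: 0.0137
t 23.67 pos [ 0.5317 -0.0106  0.2699] rpy [179.9    0.03 100.01] F [-6.2 -0.4 18.7] w 0.0137
shift now-axes [-0.002 -0.002 -0.001]
turn [0.003 0.001 0.   ] shift after-turn axes [-0.002 -0.002 -0.001]
[[391.8706 559.8364]
 [406.7887 359.0676]]
```

View pics/d14c.png

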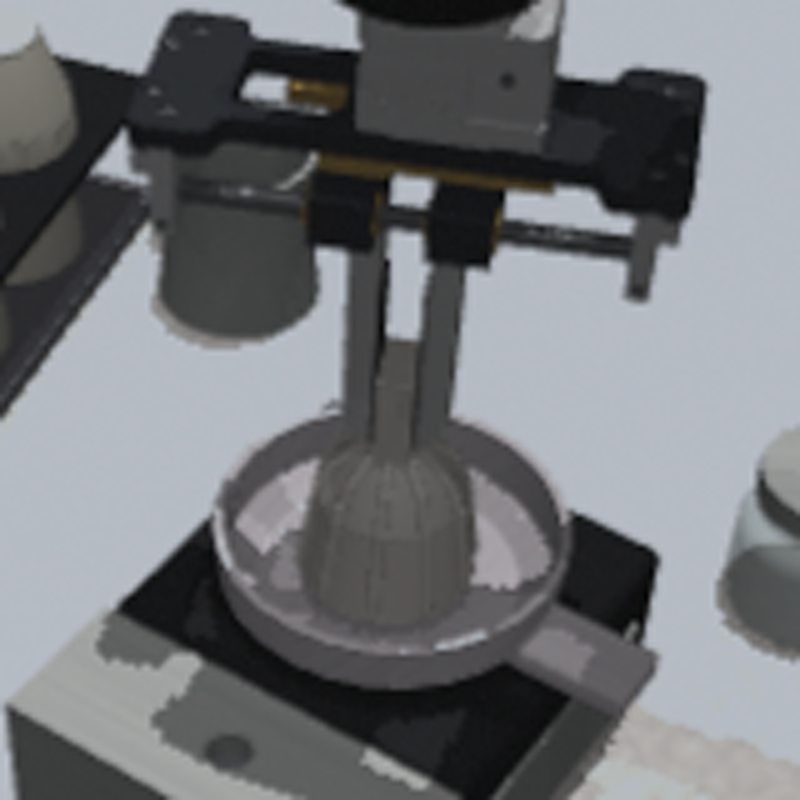

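View pics/s14.png

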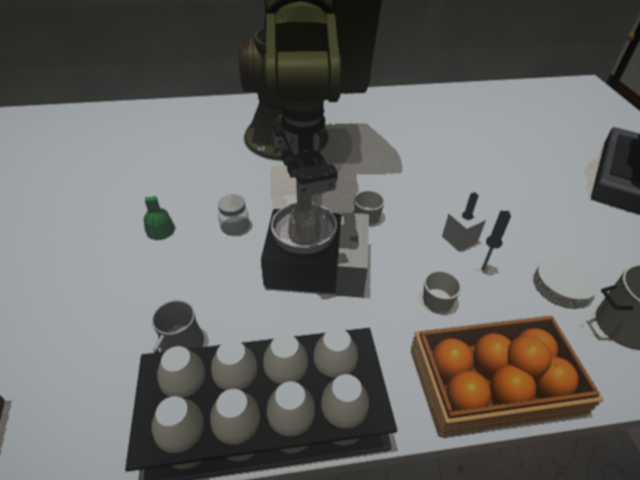

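View pics/d14.png

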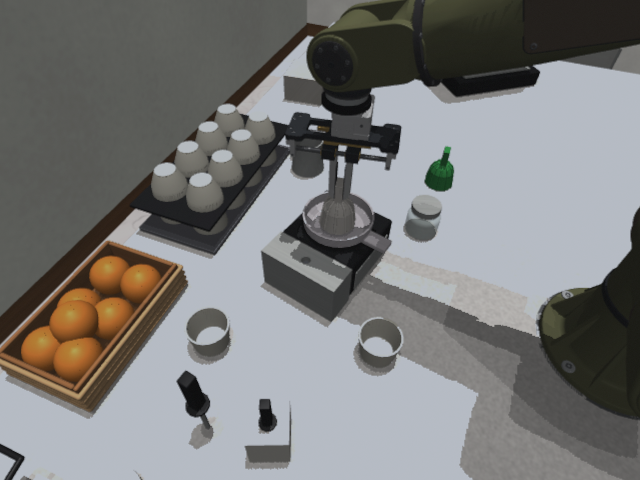

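The reamer is seated in the bowl: its tab top is at side crop y≈355, against 359 expected at full depth. The force is steady at 18.7 N at the stop. The stylus is in its stand and the cups, jar and jug are unmoved. Handing in.

```bash
python3 -m pendant '[[0,0,0,0,0,0,1],[0,0,0,0,0,0,1],[0,0,0,0,0,0,1],[0,0,0,0,0,0,1]]' && python3 -c "
from station import hand_in
print(hand_in())"
```

```text
time_s: 24.1
ee_pos: [0.5317, -0.0105, 0.2699]
eef_rot: [3.14, 0.001, 1.746]
force: [-4.7, 0.1, 18.5]
grip_width: 0.0141
the job is handed in; nothing more can be done
None
```

The job is handed in after 24 s. The hand-in returns no verdict, so what follows rests on my own readings.

- **Reset button:** I pressed it with the smaller stylus until it was against its stop; the force reached 14 N, and full in takes 5 N. I then put the stylus back in its stand and let go. Later views show it standing upright there.
- **Reamer:** I gripped the white reamer by its tab and turned it to the splines at 10° (mod 90). It slid on with no contact force and went fully home. I pressed it to the spring's stop, at tool height 0.2699 m, about 6 mm below where it came to rest on the flange.
- **At hand-in:** The gripper still held the tab (opening 14 mm) and pressed steadily with 18.5 N; the stop needs 9 N. The pressed height and the tab in the side view matched expectations to within a pixel.
- **Bystanders:** By eye, the cups, sugar jar, milk jug and look-alikes are where they started.

**Disagreements:** The side camera read about 1.5 mm off the tool pose for both reamer and flange, so they still lined up. While pressing, I also saw a sideways force of about 5 N along x, with no visible effect.

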